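# Change the tap of the appliance test supply

## Robot

A 6-joint arm with a two-finger parallel gripper is mounted at the origin on the work surface. World frame = base frame: x ahead of the robot, y to its left, z up, the work surface at z = 0. Lengths are in m, angles in rad, forces in N, time in s.
With the tool pointing down it reaches from about 0.35 to 0.725 m from the base axis. Payload 4.3 kg.
Tool frame: the origin (TCP) lies on the front face of the gripper's body, between the roots of the fingers; the fingertips stand 73 mm ahead of it and the grasp point (between the pads) lies robot.grip_point_offset ahead of it (robot.grip_point_offset is the distance from the TCP to the grasp point, in m); z points along the fingers, x is the direction in which the jaws open and shut, and the axes are right-handed (so a half turn about z gives the same grasp; the last joint's range is limited). The gripper opens to 85 mm and grips with 20 to 120 N. Pads are 22 mm wide; open, the fingers measure 114 mm over their backs; the gripper's body (76 mm by 85 mm) begins 54 mm behind the grasp point. The pads swing forward as they close: fully open they stand 13 mm farther back than shut.
Start: joints at [1.168, 0.377, 0.081, 1.274, 0, 1.46], TCP at [0.166, 0.551, 0.304] pointing down, gripper open.
Joint ranges: [-2.72, 2.72], [-0.84, 1.66], [-1.02, 1.22], [-1.77, 2.12], [-1.37, 1.28], [-3.14, 3.14]. Speed limits (rad/s): [2.57, 2.57, 3.14, 3.14, 3.14, 3.14].

## Interface

Orientations are given as a unit quaternion [x, y, z, w].
In Python, from bench import robot gives the robot as it stands.
- The arm moves only by the tool send_rows, never from a script. Its argument "motion" is a list of rows, each an object of numbers: "claw": the finger opening in mm, from 0 to 85.4; "tx", "ty", "tz": the shift along the tool's x, y, z in mm; "ax", "ay", "az": the turn, a rotation vector about the tool's x, y, z in rad. In form: [{"claw": .., "tx": .., "ty": .., "tz": .., "ax": .., "ay": .., "az": ..}, ...]. A call has 1 to 5 rows; each row shifts and turns the pose as measured when the row begins, along the tool's axes as they then stand; what a row does not reach is not made up. A row lasts 1/8 s, in which the tool goes at most 62.5 mm and 10.7 degrees, less where a joint would pass 70% of its speed; a pose out of reach is approached as far as the arm can. A call is refused whole if a number of a shift passes 62.5 or a number of a turn 0.188, either way. A call with a gripper value outside its range is refused whole. The fingers move at their own pace and stop on an object; the grip force is fixed at half the most. Time passes only in rows, so rows that do not move let the fingers close. It gives the time, the measured TCP pose, the force and the opening at its end, in the units of the state.
- robot.read_state(): the state, without advancing time (a new reading comes with each control period).
- robot.snapshot(name): name is "scene" or "top" or "wrist"; returns the picture (384x512x3 uint8, red, green, blue); there is no depth.
- robot.camera_params(name): a dict with "fx", "fy", "cx", "cy" (pixels), "pose" (4x4, takes a point from camera to world coordinates); the wrist camera has in their place "mount" (4x4, takes a point from camera to tool coordinates, whose origin is the TCP and whose axes are the tool frame's). Camera axes: x right, y up, looking along -z (the intrinsics and any distortion apply to the point x, -y, -z); pixel columns grow to the right and rows downward; lengths in m; the calibration is good to about 2 mm. A picture is of the moment at which its call begins: read the wrist's pose just before it. camera_params takes no time and is no camera call.
- robot.job_done(): hands the job in, once; it reports no verdict.
The state is a dict: "time_s": time; "qpos": joint angles; "qd": joint speeds; "joint_efforts": joint torques, N m; "ee_pos": TCP position; "ee_rot": TCP orientation; "force": force on the tool from outside, world axes, zero at the start; "moment": the same for the moment, N m; "gripper_width": finger opening in m.
Only numpy, scipy, OpenCV 4.12 (cv2) and the standard library are available. Lean on these libraries where they do the work, as an engineer would, in place of code of your own. Each camera call takes 0.05 s, during which the arm holds its last target.

## Task

Set the bench test supply for the next appliance: switch its output off at the toggle, pull up the sprung selector knob, turn it to the green dot and let it drop fully home in the notch there, then switch the output back on. The dots are only stuck on near their notches, so feel for the notch, and never force the key or the pull stop nor lift the selector while the output is on. Leave everything else where it is.

Things in the scene. Friction and masses are not known exactly. Their poses are not given: they have to be found in the camera images.
- console: Bench test supply: grey steel case 200 (x) x 290 (y) x 120 mm high, fixed. Origin: centre of its underside, on the table; its -x side faces the robot. On its flat top (z = 120 mm): the selector, axis at x -10, y -65 mm; the breaker toggle, pivot at x 0, y 95 mm; a flat meter 6 mm high, a small lamp, two fuse caps 12 mm high at x -75, y 75 and 115 mm.
- knob_grip (a point): Point on the selector's axis, 10 mm below the top of its black grip bar, which is 44 long (this frame's x) x 14 wide x 32 mm tall on a round skirt 43 mm across. z is the axis, up. Home, this point is 162 mm above the table; the skirt's top lies 24 mm below it. The white key (pointer) points to +x of this frame.
- pointer_tip (a point): Outer end of the white key (pointer) of the selector, 37 mm from the turning axis along the bar's +x direction, and 32 mm below knob_grip.
- selector_knob: The turning selector: bar, skirt and a key 6.5 mm wide that drops into one of five 8.5 mm notches in the steel ring round it. The notches are unevenly spaced, 34 to 41 degrees apart. It starts in the middle one (no dot), key along the console's +x; the outermost are about 75 degrees to either side, end stops at 89. Origin on the axis, z up, x to the key. Lifted clear, it takes 0.03 N m to turn.
- selector_lift (a joint): How far the selector is pulled up, m: 0 = fully home. The key clears the ring above 0.007; the pull stop is at 0.013. A spring draws it home with about 6 N at 0, 9 N at 0.007, 12 N at the stop. Let go off a notch, the key rests on the ring and this reads 0.006 to 0.007.
- gate: The steel ring with the notches, outer diameter 60 mm, 9 mm high, and, inside the case, the pull stop. Origin on the selector's axis at the dial plate (122 mm above the table).
- dot_green: Green stick-on dot, 11 mm across, flat on the dial plate about 47 mm from the selector's axis; origin at its centre. The dots were stuck on by hand: each lies 3 to 8 mm to one side or the other of its notch, so the notch itself has to be felt for. No other notch is nearer to it.
- dot_yellow: Yellow dot, like the green one, at another notch.
- dot_blue: Blue dot, like the green one, at another notch.
- dot_red: Red dot, like the green one, at another notch.
- breaker (a joint): Angle of the breaker toggle in rad: 0 = output off (leans towards the robot, the console's -x), 0.8 = output on (leans away). Over-centre: it snaps to whichever side of 0.4 it is pushed; throwing it takes about 5 N near the tip. It swings about the console's y axis.
- breaker_tip (a point): Middle of the top end of the black toggle with a red tip: a flat paddle 20 mm wide (console's y), 9 mm thick, its tip 46 mm from the pivot, which lies 3 mm above the console's top. Frame as the paddle's at off.
- tumbler_a: Glass tumbler, 72 mm across, 95 mm high, left of the console; origin under its centre. Bystander.
- tumbler_b: A second such tumbler. Bystander.
- jewel_box: Open white card box, 80 x 110 x 25 mm, in front of the console. Bystander.
- screwdriver: Screwdriver 190 mm long with a yellow handle, right of the console. Bystander.
- brass_dish: Brass dish 90 mm across, 30 mm high. Bystander.
- tape_roll: Empty card tape core, 90 mm across, 24 mm high, lying flat in front of the console. Bystander.
- ring_box: Blue ring box 40 x 45 x 26 mm standing on the console's top near its front edge, at about x = -70, y = 25 mm. Bystander.

How it is judged:
On the way, in this order (a step that is already met when the one before it is completed fails the run):
1. the output is switched off (value of joint breaker below 0.1 rad), for 0.2 s.
2. the selector is pulled clear of the ring with the output off (value of joint selector_lift above 0.0068 m and value of joint breaker below 0.1 rad), for 0.1 s.
3. the selector is home in the notch at the green dot (value of joint selector_lift below 0.0015 m and horizontal distance between pointer_tip and dot_green below 0.017 m), for 0.2 s.
4. the output is switched on again (value of joint breaker above 0.7 rad), for 0.2 s.
At the end, for the whole second after the job is handed in: The selector is fully home (within 1.5 mm) and still in the notch at the green dot (pointer tip within 17 mm of the dot's centre, seen from above; the other notches are farther), and the breaker toggle is on (above 0.7 rad) (all of step 3 and value of joint breaker above 0.7 rad and angular speed of selector_knob below 0.1 rad/s); the robot touches nothing.
It fails at once if the selector is lifted more than 3 mm out of its notch while the output is on (value of joint selector_lift above 0.003 m and value of joint breaker above 0.4 rad).
It fails at once if the selector is forced: its key bears on the notched ring, or its washer on the pull stop, with more than 25 N (contact force between selector_knob and gate above 25 N).
It fails at once if a bystander is moved by more than 20 mm (distance of any of tumbler_a, tumbler_b, jewel_box, screwdriver, brass_dish, tape_roll, ring_box from where it was at the start of the episode above 0.02 m).
It also fails if it takes over 72 s, if anything falls off the work surface, if the arm or the gripper's body presses on something with over 40 N, if the wrist force passes 120 N, or if a joint passes its speed limit or range.

## Working session

There is one attempt and no reset: what is moved stays moved. The work goes in short steps, Python scripts to look and compute and a tool call to move; the robot and the scene stay as the last step left them, time stands still between calls to the robot, and variables do not carry over. Pictures are saved under pics/ and viewed, and the job is handed in when it is done.

Besides the shell and the picture viewer there is one more tool, called after "Call:" as name(argument=value, ...), one argument or row to a line, values as JSON. send_rows: Moves the arm, as the interface text tells. Its arguments: {"type":"object","properties":{"motion":{"type":"array","items":{"type":"object","properties":{"claw":{"type":"number"},"tx":{"type":"number"},"ty":{"type":"number"},"tz":{"type":"number"},"ax":{"type":"number"},"ay":{"type":"number"},"az":{"type":"number"}}}}},"required":["motion"]}

```bash
ls; mkdir -p pics; python3 - <<'E'
from bench import robot
import cv2,json
s=robot.read_state()
print(s, robot.grip_point_offset)
for n in ("scene","top","wrist"):
    im=robot.snapshot(n); cv2.imwrite(f"pics/{n}0.png",cv2.cvtColor(im,cv2.COLOR_RGB2BGR)); print(n,robot.camera_params(n))
E
```

```text
pics
{'time_s': 0.0, 'qpos': array([ 1.16767560e+00,  3.78063627e-01,  7.96267621e-02,  1.27441565e+00,
       -7.59664955e-06,  1.46050567e+00]), 'qd': array([ 1.97958453e-03, -7.02866141e-04,  1.64469490e-05,  1.29798283e-03,
        7.18921218e-04, -1.63101636e-03]), 'joint_efforts': array([-9.06084879e-04, -4.63602591e+01,  2.69876486e+01,  2.06637208e-02,
       -3.72632178e-05,  5.70954164e-07]), 'ee_pos': array([0.16576873, 0.55004882, 0.30296075]), 'ee_rot': array([ 8.02702186e-01,  5.96379194e-01, -8.85808193e-04,  5.21854366e-04]), 'force': array([ 1.112321  , -0.03332228,  0.02201002]), 'moment': array([ 0.04020739, -0.00059448, -0.00342753]), 'gripper_width': 0.08516763652065294} 0.0539
scene {'fx': 495.01417980332496, 'fy': 495.01417980332496, 'cx': 258.5276272050488, 'cy': 191.08115689632803, 'pose': array([[-0.55626818, -0.646975  ,  0.5215257 ,  1.20258173],
       [ 0.83099746, -0.43533592,  0.34630313,  0.41693937],
       [ 0.0029894 ,  0.62602395,  0.7797981 ,  1.04816932],
       [ 0.        ,  0.        ,  0.        ,  1.        ]])}
top {'fx': 417.2868562507825, 'fy': 417.2868562507825, 'cx': 252.6954127345445, 'cy': 195.8394849250494, 'pose': array([[ 0.02343711,  0.98932706, -0.14381468,  0.44019473],
       [-0.99948735,  0.02632631,  0.01821958,  0.02857495],
       [ 0.02181124,  0.14331394,  0.9894369 ,  0.97104342],
       [ 0.        ,  0.        ,  0.        ,  1.        ]])}
wrist {'fx': 283.6032191516329, 'fy': 283.6032191516329, 'cx': 254.86898450583237, 'cy': 191.91908053597672, 'mount': array([[ 9.99999678e-01, -3.47543894e-04, -7.22801968e-04,
        -6.06869824e-04],
       [-5.51163997e-04, -9.52496063e-01, -3.04550401e-01,
        -7.76462088e-02],
       [-5.82621396e-04,  3.04550701e-01, -9.52495948e-01,
        -7.08637063e-02],
       [ 0.00000000e+00,  0.00000000e+00,  0.00000000e+00,
         1.00000000e+00]])}
```

View pics/top0.png

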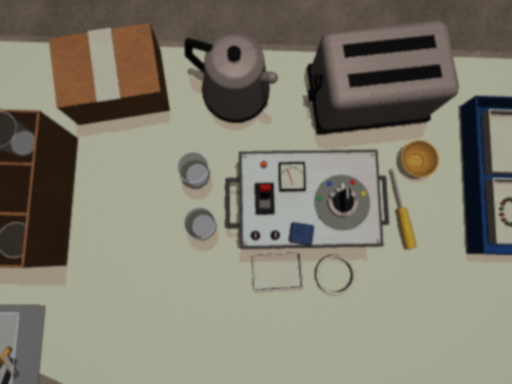

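View pics/scene0.png

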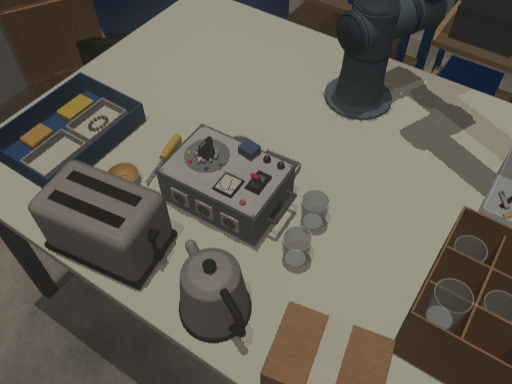

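```bash
python3 -c "
import cv2
im=cv2.imread('pics/top0.png'); c=im[90:240,170:370]; cv2.imwrite('pics/top0c.png',cv2.resize(c,None,fx=4,fy=4,interpolation=cv2.INTER_CUBIC))"
```

```text
(no output)
```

View pics/top0c.png

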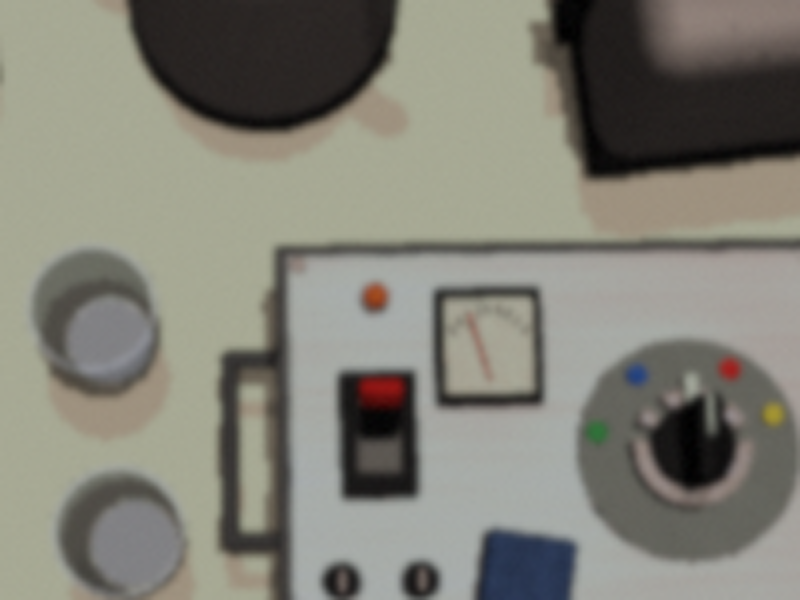

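```bash
python3 -c "
import cv2
im=cv2.imread('pics/top0.png'); c=im[140:260,220:400]; cv2.imwrite('pics/top0d.png',cv2.resize(c,None,fx=4.4,fy=4.4,interpolation=cv2.INTER_CUBIC))
im=cv2.imread('pics/scene0.png'); c=im[115:250,150:310]; cv2.imwrite('pics/sc0d.png',cv2.resize(c,None,fx=4.4,fy=4.4,interpolation=cv2.INTER_CUBIC))"
```

```text
(no output)
```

View pics/top0d.png

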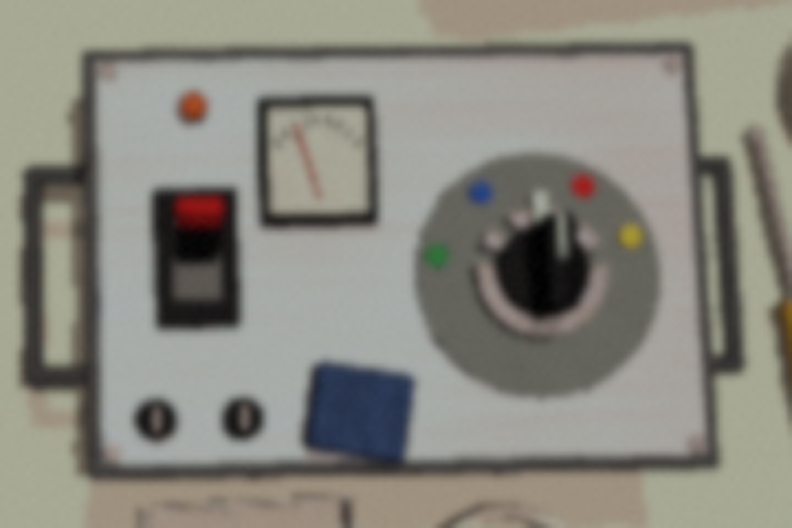

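View pics/sc0d.png

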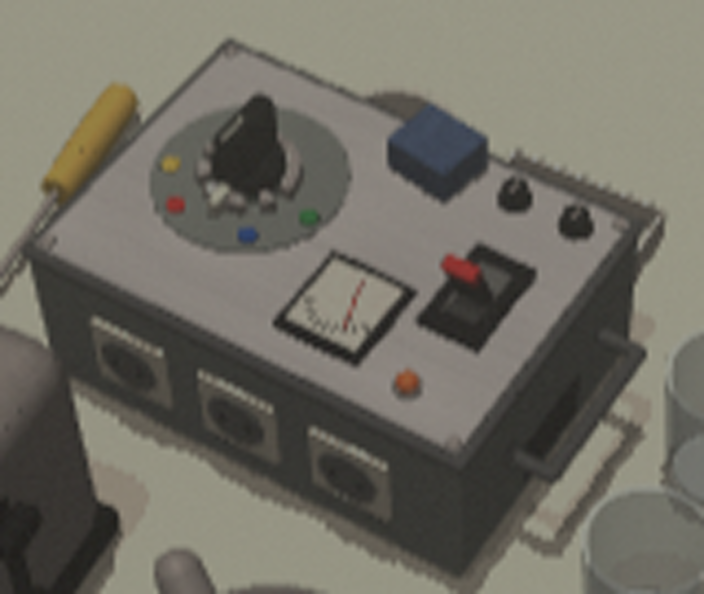

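View pics/wrist0.png

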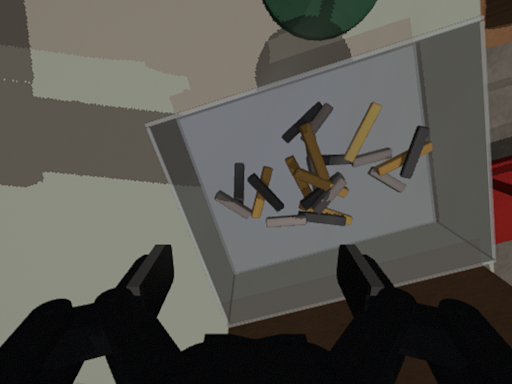

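```bash
cat > h.py <<'E'
from bench import robot
import numpy as np, cv2
from scipy.optimize import least_squares
from scipy.spatial.transform import Rotation as R
def proj(cam,P,pose=None):
    c=robot.camera_params(cam); T=c['pose'] if pose is None else pose
    p=(np.atleast_2d(P)-T[:3,3])@T[:3,:3]
    return np.c_[c['cx']+c['fx']*p[:,0]/-p[:,2], c['cy']-c['fy']*p[:,1]/-p[:,2]]
def ray(cam,uv,z,pose=None):
    c=robot.camera_params(cam); T=c['pose'] if pose is None else pose
    uv=np.atleast_2d(uv); d=np.c_[(uv[:,0]-c['cx'])/c['fx'],-(uv[:,1]-c['cy'])/c['fy'],-np.ones(len(uv))]@T[:3,:3].T
    return T[:3,3]+d*((z-T[2,3])/d[:,2])[:,None]
def wpose(s):
    T=np.eye(4);T[:3,:3]=R.from_quat(s['ee_rot']).as_matrix();T[:3,3]=s['ee_pos']
    return T@robot.camera_params('wrist')['mount']
def c2w(p,q): # console->world
    P=np.atleast_2d(p);c,s=np.cos(p_yaw:=q[2]),np.sin(q[2])
    return np.c_[q[0]+c*P[:,0]-s*P[:,1], q[1]+s*P[:,0]+c*P[:,1], P[:,2]]
E
python3 - <<'E'
from h import *
def cr(a,o,f=4.4): return (np.array(a)+.5)/f-.5+np.array(o)
C=np.array([[.1,.145,.12],[.1,-.145,.12],[-.1,-.145,.12],[-.1,.145,.12]])
t=cr([(88,50),(690,46),(714,462),(90,472)],(220,140))
s=cr([(460,462),(35,252),(230,40),(635,232)],(150,115))
td=cr([(437,255),(480,192),(584,186),(630,236)],(220,140)); sd=cr([(309,217),(247,236),(175,205),(170,163)],(150,115))
for use in ('t','s','ts'):
    f=lambda q:np.r_[(proj('top',c2w(C,q))-t).ravel()*('t' in use),(proj('scene',c2w(C,q))-s).ravel()*('s' in use)]
    r=least_squares(f,[.45,-.1,0]); print(use,r.x,np.round(r.fun,1))
    q=r.x
    k=c2w([-.01,-.065,.122],q)[0]
    for n,d in(('top',td),('scene',sd)):
        w=ray(n,d,.122)-k; print(n,k,np.degrees(np.arctan2(w[:,1],w[:,0])-q[2]),np.hypot(w[:,0],w[:,1]))
E
```

```text
t [ 0.56393778 -0.10505634  0.03696332] [-0.5 -0.3  0.3 -0.4  0.3  0.5 -0.1  0.1 -0.   0.  -0.  -0.   0.  -0.
  0.  -0. ]
top [ 0.55634668 -0.17038149  0.122     ] [ 79.00033518  32.7261809  -30.767925   -69.26834935] [0.04721454 0.0460865  0.04791092 0.04825218]
scene [ 0.55634668 -0.17038149  0.122     ] [ 77.70824228  31.56782705 -29.02660386 -68.65284556] [0.04763787 0.04759433 0.04918029 0.04948351]
s [ 0.56683514 -0.10294277  0.0401719 ] [-0.  -0.  -0.  -0.  -0.  -0.  -0.  -0.   0.1  1.6 -2.6 -0.7  0.1 -0.2
  2.4 -1.6]
top [ 0.55945368 -0.16829194  0.122     ] [ 82.33562177  32.62386671 -35.06747188 -73.74336267] [0.04475472 0.04234275 0.0463056  0.04910894]
scene [ 0.55945368 -0.16829194  0.122     ] [ 80.94169372  31.36380404 -33.15991972 -73.03480789] [0.04511258 0.04385008 0.04746809 0.05029805]
ts [ 0.5647748  -0.10447653  0.03796225] [-0.8 -0.6 -0.1 -0.9  0.1  0.  -0.3 -0.3 -0.1  0.8 -2.5 -1.6  0.3 -0.9
  2.3 -2.3]
top [ 0.55724896 -0.16980923  0.122     ] [ 79.93235405  32.72729777 -31.95513658 -70.57199673] [0.04651676 0.04501905 0.04740271 0.04844063]
scene [ 0.55724896 -0.16980923  0.122     ] [ 78.61206402  31.54046736 -30.1659597  -69.92799778] [0.04692182 0.04652615 0.04864336 0.04966039]
```

```bash
cat >> h.py <<'E'
Q=np.array([0.5642,-0.1050,0.0372])
def down(yaw): # tool x at world yaw, z down
    x=np.array([np.cos(yaw),np.sin(yaw),0]);z=np.array([0,0,-1.]);return np.c_[x,np.cross(z,x),z]
def plan(pos,yaw,n=None,claw=None):
    s=robot.read_state();p=np.array(s['ee_pos']);M=R.from_quat(s['ee_rot']).as_matrix()
    pos=np.array(pos);Mt=down(yaw);rv=R.from_matrix(M.T@Mt).as_rotvec()
    if n is None:n=int(max(1,np.ceil(np.linalg.norm(pos-p)/.06),np.ceil(np.linalg.norm(rv)/.18)))
    print('t',round(s['time_s'],2),'n',n,'at',np.round(p,4),'rv',np.round(rv,3))
    for i in range(n):
        d=(pos-p)/n; Mi=M@R.from_rotvec(rv*i/n).as_matrix()
        print(dict(zip(('tx','ty','tz','ax','ay','az'),map(float,np.r_[np.round(Mi.T@d*1000,1),np.round(rv/n,3)]))))
def st():
    s=robot.read_state();M=R.from_quat(s['ee_rot']).as_matrix()
    print('t',round(s['time_s'],2),'pos',np.round(s['ee_pos'],4),'yaw',round(float(np.degrees(np.arctan2(M[1,0],M[0,0]))),2),'tilt',np.round(M[:2,2],4),'F',np.round(s['force'],1),'M',np.round(s['moment'],2),'w',round(float(s['gripper_width'])*1000,1),'q',np.round(s['qpos'],2))
def snap(n,f):
    s=robot.read_state(); im=robot.snapshot(n); cv2.imwrite('pics/'+f,cv2.cvtColor(im,cv2.COLOR_RGB2BGR)); return s,im
E
python3 - <<'E'
from h import *
tip=c2w([0.06,.095,.15],Q)[0];print(tip, c2w([-.01,-.065,.162],Q))
print(ray('top',[(235,118),(320,130)],.0))
plan([.50,-.03,.32],np.pi/2+Q[2])
E
```

```text
[ 0.6206253  -0.00783424  0.15      ] [[ 0.55662436 -0.17032694  0.162     ]]
[[ 7.70080791e-01  5.78740669e-02 -1.11022302e-16]
 [ 7.46324556e-01 -1.48106783e-01  0.00000000e+00]]
t 0.15 n 12 at [0.1658 0.5502 0.3032] rv [-0.     0.002 -0.33 ]
{'tx': -38.3, 'ty': 40.6, 'tz': -1.4, 'ax': -0.0, 'ay': 0.0, 'az': -0.028}
{'tx': -39.4, 'ty': 39.6, 'tz': -1.4, 'ax': -0.0, 'ay': 0.0, 'az': -0.028}
{'tx': -40.4, 'ty': 38.5, 'tz': -1.4, 'ax': -0.0, 'ay': 0.0, 'az': -0.028}
{'tx': -41.5, 'ty': 37.3, 'tz': -1.4, 'ax': -0.0, 'ay': 0.0, 'az': -0.028}
{'tx': -42.5, 'ty': 36.2, 'tz': -1.4, 'ax': -0.0, 'ay': 0.0, 'az': -0.028}
{'tx': -43.5, 'ty': 35.0, 'tz': -1.4, 'ax': -0.0, 'ay': 0.0, 'az': -0.028}
{'tx': -44.4, 'ty': 33.8, 'tz': -1.4, 'ax': -0.0, 'ay': 0.0, 'az': -0.028}
{'tx': -45.3, 'ty': 32.6, 'tz': -1.4, 'ax': -0.0, 'ay': 0.0, 'az': -0.028}
{'tx': -46.2, 'ty': 31.3, 'tz': -1.4, 'ax': -0.0, 'ay': 0.0, 'az': -0.028}
{'tx': -47.0, 'ty': 30.0, 'tz': -1.4, 'ax': -0.0, 'ay': 0.0, 'az': -0.028}
{'tx': -47.8, 'ty': 28.7, 'tz': -1.4, 'ax': -0.0, 'ay': 0.0, 'az': -0.028}
{'tx': -48.6, 'ty': 27.4, 'tz': -1.4, 'ax': -0.0, 'ay': 0.0, 'az': -0.028}
```

Call:
send_rows(
  motion=[
    {"claw":0,"tx":-38,"ty":40,"tz":-2,"az":-0.03},
    {"claw":0,"tx":-39,"ty":40,"tz":-2,"az":-0.03},
    {"claw":0,"tx":-40,"ty":39,"tz":-2,"az":-0.03},
    {"claw":0,"tx":-42,"ty":37,"tz":-2,"az":-0.03},
    {"claw":0,"tx":-43,"ty":36,"tz":-2,"az":-0.03},
  ],
)

```text
invalid input at $.motion[0]: expected keys claw, tx, ty, tz, ax, ay, az
```

Call:
send_rows(
  motion=[
    {"claw":0,"tx":-44,"ty":35,"tz":-2,"az":-0.03},
    {"claw":0,"tx":-45,"ty":34,"tz":-2,"az":-0.03},
    {"claw":0,"tx":-46,"ty":32,"tz":-2,"az":-0.03},
    {"claw":0,"tx":-46,"ty":31,"tz":-2,"az":-0.03},
    {"claw":0,"tx":-47,"ty":30,"tz":-2,"az":-0.03},
  ],
)

```text
invalid input at $.motion[0]: expected keys claw, tx, ty, tz, ax, ay, az
```

```bash
python3 - <<'E'
from h import *
st()
plan([.50,-.03,.32],np.pi/2+Q[2])
E
```

```text
t 0.15 pos [0.1658 0.5502 0.3032] yaw 73.22 tilt [-0.0007 -0.0015] F [ 0.3 -0.1 -0.3] M [0.   0.   0.04] w 85.6 q [1.17 0.38 0.08 1.27 0.   1.46]
t 0.15 n 12 at [0.1658 0.5502 0.3032] rv [-0.     0.002 -0.33 ]
{'tx': -38.3, 'ty': 40.6, 'tz': -1.4, 'ax': -0.0, 'ay': 0.0, 'az': -0.028}
{'tx': -39.4, 'ty': 39.6, 'tz': -1.4, 'ax': -0.0, 'ay': 0.0, 'az': -0.028}
{'tx': -40.4, 'ty': 38.5, 'tz': -1.4, 'ax': -0.0, 'ay': 0.0, 'az': -0.028}
{'tx': -41.5, 'ty': 37.3, 'tz': -1.4, 'ax': -0.0, 'ay': 0.0, 'az': -0.028}
{'tx': -42.5, 'ty': 36.2, 'tz': -1.4, 'ax': -0.0, 'ay': 0.0, 'az': -0.028}
{'tx': -43.5, 'ty': 35.0, 'tz': -1.4, 'ax': -0.0, 'ay': 0.0, 'az': -0.028}
{'tx': -44.4, 'ty': 33.8, 'tz': -1.4, 'ax': -0.0, 'ay': 0.0, 'az': -0.028}
{'tx': -45.3, 'ty': 32.6, 'tz': -1.4, 'ax': -0.0, 'ay': 0.0, 'az': -0.028}
{'tx': -46.2, 'ty': 31.3, 'tz': -1.4, 'ax': -0.0, 'ay': 0.0, 'az': -0.028}
{'tx': -47.0, 'ty': 30.0, 'tz': -1.4, 'ax': -0.0, 'ay': 0.0, 'az': -0.028}
{'tx': -47.8, 'ty': 28.7, 'tz': -1.4, 'ax': -0.0, 'ay': 0.0, 'az': -0.028}
{'tx': -48.6, 'ty': 27.4, 'tz': -1.4, 'ax': -0.0, 'ay': 0.0, 'az': -0.028}
```

All keys are required in each row.

Call:
send_rows(
  motion=[
    {"claw":0,"tx":-38,"ty":40,"tz":-2,"ax":0,"ay":0,"az":-0.03},
    {"claw":0,"tx":-39,"ty":40,"tz":-2,"ax":0,"ay":0,"az":-0.03},
    {"claw":0,"tx":-40,"ty":39,"tz":-2,"ax":0,"ay":0,"az":-0.03},
    {"claw":0,"tx":-42,"ty":37,"tz":-2,"ax":0,"ay":0,"az":-0.03},
    {"claw":0,"tx":-43,"ty":36,"tz":-2,"ax":0,"ay":0,"az":-0.03},
  ],
)

```text
time_s: 0.78
ee_pos: [0.3089, 0.3056, 0.3113]
ee_rot: [0.751, 0.66, -0.001, 0.001]
force: [0.0, 0.7, 0.4]
gripper_width: 0.0001
```

Call:
send_rows(
  motion=[
    {"claw":0,"tx":-44,"ty":35,"tz":-2,"ax":0,"ay":0,"az":-0.03},
    {"claw":0,"tx":-45,"ty":34,"tz":-2,"ax":0,"ay":0,"az":-0.03},
    {"claw":0,"tx":-46,"ty":32,"tz":-2,"ax":0,"ay":0,"az":-0.03},
    {"claw":0,"tx":-46,"ty":31,"tz":-2,"ax":0,"ay":0,"az":-0.03},
    {"claw":0,"tx":-47,"ty":30,"tz":-2,"ax":0,"ay":0,"az":-0.03},
  ],
)

```text
time_s: 1.4
ee_pos: [0.4578, 0.0584, 0.3218]
ee_rot: [0.698, 0.716, -0.001, 0.001]
force: [-0.0, 0.4, -0.0]
gripper_width: -0.0004
```

```bash
python3 - <<'E'
from h import *
st()
plan([.52,-.04,.32],np.pi/2+Q[2])
E
```

```text
t 1.4 pos [0.4578 0.0584 0.3218] yaw 91.47 tilt [-0.0004 -0.0023] F [-0.   0.4 -0. ] M [ 0.05 -0.02 -0.02] w -0.4 q [-0.01  0.14 -0.18  1.24 -0.   -0.04]
t 1.4 n 2 at [0.4578 0.0584 0.3218] rv [-0.001  0.002 -0.012]
{'tx': -50.0, 'ty': 29.8, 'tz': 1.0, 'ax': -0.0, 'ay': 0.001, 'az': -0.006}
{'tx': -50.2, 'ty': 29.5, 'tz': 1.0, 'ax': -0.0, 'ay': 0.001, 'az': -0.006}
```

Call:
send_rows(
  motion=[
    {"claw":0,"tx":-50,"ty":30,"tz":1,"ax":0,"ay":0,"az":-0.006},
    {"claw":0,"tx":-60,"ty":20,"tz":1,"ax":0,"ay":0,"az":-0.006},
    {"claw":0,"tx":-60,"ty":0,"tz":10,"ax":0,"ay":0,"az":0},
    {"claw":0,"tx":0,"ty":0,"tz":0,"ax":0,"ay":0,"az":0},
  ],
)

```text
time_s: 1.9
ee_pos: [0.5151, -0.1169, 0.3086]
ee_rot: [0.695, 0.719, -0.001, 0.001]
force: [-1.0, 1.3, 0.5]
gripper_width: -0.0
```

```bash
python3 - <<'E'
from h import *
st(); s,im=snap('wrist','w1.png'); print(wpose(s).tolist())
st()
big=cv2.resize(cv2.cvtColor(im,cv2.COLOR_RGB2BGR),None,fx=1.5,fy=1.5,interpolation=cv2.INTER_CUBIC); cv2.imwrite('pics/w1b.png',big)
np.save('w1pose.npy',wpose(s))
E
```

```text
t 1.9 pos [ 0.5151 -0.1169  0.3086] yaw 91.89 tilt [ 0.0001 -0.002 ] F [-1.   1.3  0.5] M [ 0.02 -0.04 -0.03] w -0.0 q [-0.34  0.28 -0.05  1.25 -0.   -0.38]
[[-0.03347964047588925, -0.9518719956469898, -0.3046618085297553, 0.43728477296253976], [0.999438836541745, -0.03220979347582765, -0.009194629754755603, -0.12012895787908925], [-0.0010609833588211407, -0.3047986763541807, 0.9524162121714702, 0.37941403339258206], [0.0, 0.0, 0.0, 1.0]]
t 1.95 pos [ 0.5152 -0.1151  0.3091] yaw 92.02 tilt [ 0.0007 -0.0012] F [-0.1 -0.2  0.4] M [ 0.05 -0.01 -0.03] w 0.0 q [-0.34  0.28 -0.05  1.25 -0.   -0.37]
```

View pics/w1b.png

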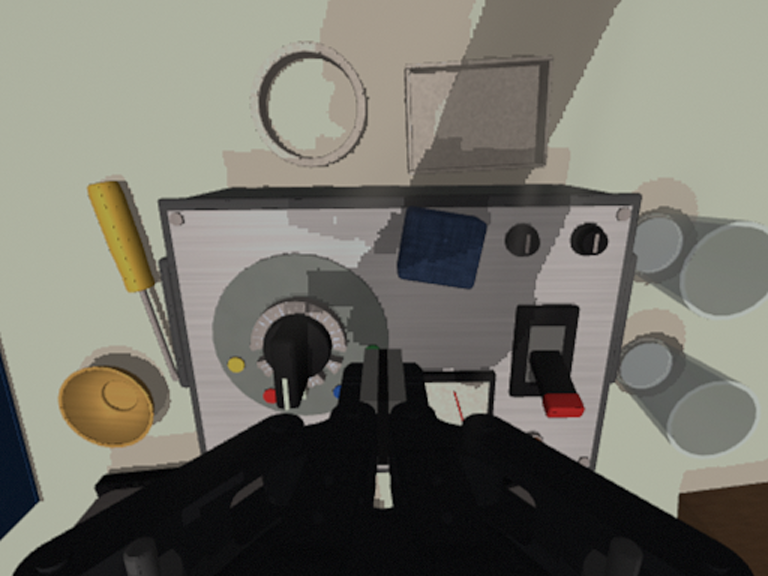

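```bash
python3 - <<'E'
from h import *
P=np.load('w1pose.npy')
n={'knobtop':[-.01,-.065,.172],'dial':[-.01,-.065,.122],'c-+':[-.1,.145,.12],'c--':[-.1,-.145,.12],'fuse1':[-.075,.075,.132],'fuse2':[-.075,.115,.132],'pivot':[0,.095,.123],'tip_on':[.018,.095,.165]}
im=cv2.imread('pics/w1b.png')
for k,v in n.items():
    uv=(proj('wrist',c2w(v,Q),P)[0]+.5)*1.5-.5; print(k,np.round(uv,1)); cv2.drawMarker(im,tuple(int(a) for a in uv.round()),(255,0,255),0,12,1)
cv2.imwrite('pics/w1m.png',im)
E
```

```text
knobtop [284.2 377. ]
dial [301.  338.9]
c-+ [642.3 198.9]
c-- [159.3 200.7]
fuse1 [527.8 244.5]
fuse2 [595.6 244.3]
pivot [542.2 352.6]
tip_on [564.4 412.8]
```

View pics/w1m.png

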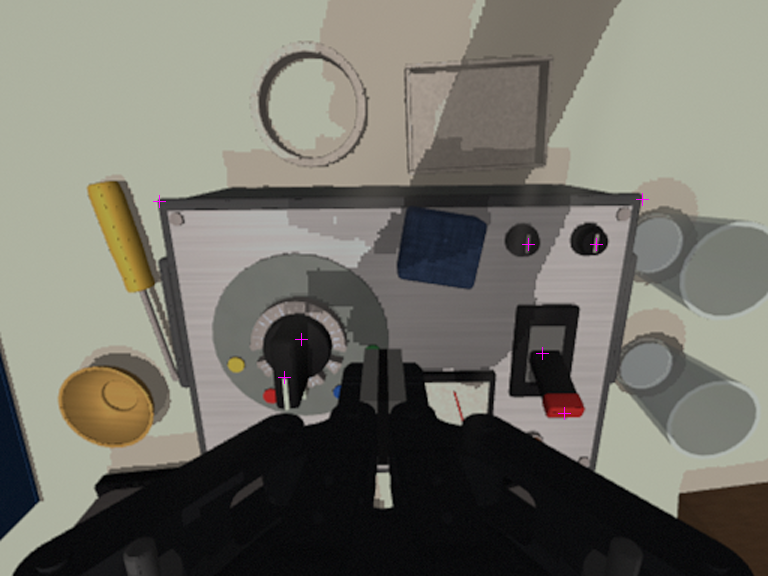

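```bash
python3 - <<'E'
from h import *
plan(c2w([.047,.095,.300],Q)[0],np.pi/2+Q[2])
print(c2w([.047,.095,.223],Q), c2w([.006,.095,.223],Q))
E
```

```text
t 1.95 n 3 at [ 0.5152 -0.1151  0.3091] rv [ 0.001  0.001 -0.002]
{'tx': 34.5, 'ty': 32.1, 'tz': 3.0, 'ax': 0.0, 'ay': 0.0, 'az': -0.001}
{'tx': 34.5, 'ty': 32.1, 'tz': 3.0, 'ax': 0.0, 'ay': 0.0, 'az': -0.001}
{'tx': 34.4, 'ty': 32.1, 'tz': 3.0, 'ax': 0.0, 'ay': 0.0, 'az': -0.001}
[[ 0.6076343  -0.00831773  0.223     ]] [[ 0.56666266 -0.00984258  0.223     ]]
```

Call:
send_rows(
  motion=[
    {"claw":0,"tx":35,"ty":32,"tz":3,"ax":0,"ay":0,"az":0},
    {"claw":0,"tx":34,"ty":32,"tz":3,"ax":0,"ay":0,"az":0},
    {"claw":0,"tx":34,"ty":32,"tz":3,"ax":0,"ay":0,"az":0},
    {"claw":0,"tx":0,"ty":0,"tz":0,"ax":0,"ay":0,"az":0},
  ],
)

```text
time_s: 2.45
ee_pos: [0.6082, -0.0004, 0.3004]
ee_rot: [0.693, 0.721, 0.0, -0.0]
force: [0.2, -0.5, 0.9]
gripper_width: -0.0001
```

```bash
python3 - <<'E'
from h import *
plan(c2w([.047,.095,.223],Q)[0],np.pi/2+Q[2])
E
```

```text
t 2.45 n 2 at [ 6.082e-01 -4.000e-04  3.004e-01] rv [-0.    -0.001  0.002]
{'tx': -4.0, 'ty': -0.4, 'tz': 38.7, 'ax': -0.0, 'ay': -0.0, 'az': 0.001}
{'tx': -3.9, 'ty': -0.4, 'tz': 38.7, 'ax': -0.0, 'ay': -0.0, 'az': 0.001}
```

Call:
send_rows(
  motion=[
    {"claw":0,"tx":-4,"ty":0,"tz":39,"ax":0,"ay":0,"az":0},
    {"claw":0,"tx":-4,"ty":0,"tz":38,"ax":0,"ay":0,"az":0},
    {"claw":0,"tx":0,"ty":0,"tz":0,"ax":0,"ay":0,"az":0},
  ],
)

```text
time_s: 2.82
ee_pos: [0.6069, -0.0048, 0.2235]
ee_rot: [0.691, 0.723, 0.0, -0.0]
force: [-1.1, 0.1, -0.8]
gripper_width: -0.0001
```

```bash
python3 - <<'E'
from h import *
s,im=snap('top','t2.png'); s,im2=snap('scene','s2.png');st()
f=lambda a:cv2.resize(cv2.cvtColor(a,cv2.COLOR_RGB2BGR),None,fx=3,fy=3,interpolation=cv2.INTER_CUBIC)
cv2.imwrite('pics/ts2.png',np.hstack([f(im[130:260,220:350]),f(im2[120:250,190:320])]))
plan(c2w([.002,.095,.223],Q)[0],np.pi/2+Q[2])
E
```

```text
t 2.92 pos [ 0.6093 -0.0051  0.2271] yaw 92.56 tilt [ 0.0072 -0.    ] F [ 0.5 -0.3  0.8] M [-0.01  0.   -0.02] w 0.2 q [-0.11  0.47  0.02  1.12  0.   -0.16]
t 2.92 n 1 at [ 0.6093 -0.0051  0.2271] rv [0.007 0.    0.007]
{'tx': -2.8, 'ty': -46.8, 'tz': 3.8, 'ax': 0.007, 'ay': 0.0, 'az': 0.007}
```

View pics/ts2.png

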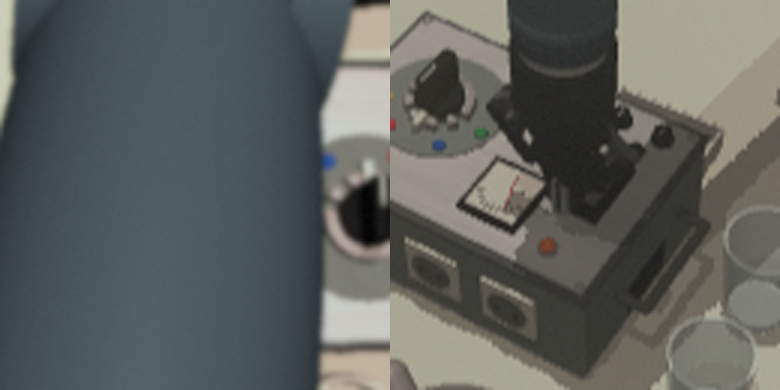

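Call:
send_rows(
  motion=[
    {"claw":0,"tx":-2,"ty":-10,"tz":3,"ax":0,"ay":0,"az":0},
    {"claw":0,"tx":0,"ty":-10,"tz":0,"ax":0,"ay":0,"az":0},
    {"claw":0,"tx":0,"ty":-10,"tz":0,"ax":0,"ay":0,"az":0},
  ],
)

```text
time_s: 3.3
ee_pos: [0.5825, -0.0088, 0.2299]
ee_rot: [0.691, 0.723, 0.007, 0.008]
force: [2.9, -0.4, 1.4]
gripper_width: -0.0003
```

Call:
send_rows(
  motion=[
    {"claw":0,"tx":0,"ty":-10,"tz":0,"ax":0,"ay":0,"az":0},
    {"claw":0,"tx":0,"ty":-8,"tz":0,"ax":0,"ay":0,"az":0},
    {"claw":0,"tx":0,"ty":0,"tz":0,"ax":0,"ay":0,"az":0},
  ],
)

```text
time_s: 3.68
ee_pos: [0.5624, -0.0098, 0.2313]
ee_rot: [0.691, 0.723, 0.008, 0.009]
force: [-0.0, 0.3, -0.1]
gripper_width: -0.0003
```

```bash
python3 - <<'E'
from h import *
s,im2=snap('scene','s3.png');st(); _,im=snap('wrist','w3.png')
f=lambda a,k:cv2.resize(cv2.cvtColor(a,cv2.COLOR_RGB2BGR),None,fx=k,fy=k,interpolation=cv2.INTER_CUBIC)
cv2.imwrite('pics/ts3.png',np.hstack([f(im2[120:248,190:320],3),f(im,1)[:]]))
plan(c2w([.002,.095,.223],Q)[0],np.pi/2+Q[2])
E
```

```text
t 3.73 pos [ 0.5628 -0.0098  0.2313] yaw 92.55 tilt [ 0.0235 -0.001 ] F [-0.2  0.1 -0. ] M [-0.    0.05  0.  ] w -0.0 q [-0.13  0.37 -0.13  1.05  0.   -0.18]
t 3.77 n 1 at [ 0.5632 -0.0098  0.2312] rv [0.024 0.002 0.007]
{'tx': -0.2, 'ty': -0.7, 'tz': 8.2, 'ax': 0.024, 'ay': 0.002, 'az': 0.007}
```

View pics/ts3.png

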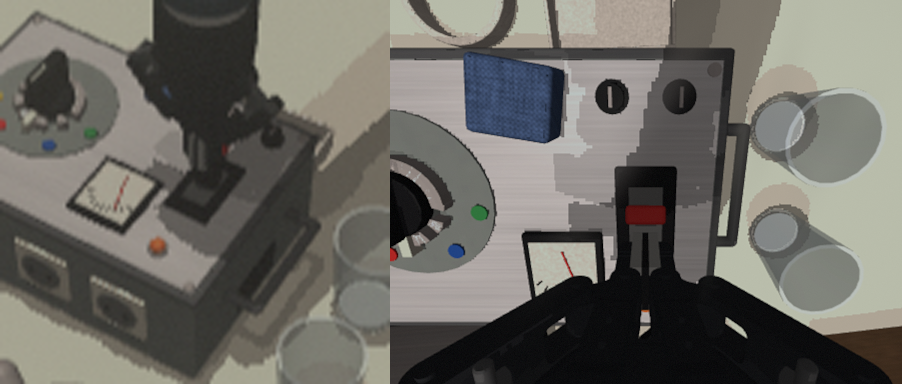

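```bash
python3 - <<'E'
from h import *
s,im=snap('wrist','w4.png');P=wpose(s);np.save('w4pose.npy',P)
for a in (-.4,0,.1,.4): print(a,proj('wrist',c2w([.046*np.sin(a),.095,.123+.046*np.cos(a)],Q),P))
b=cv2.resize(cv2.cvtColor(im,cv2.COLOR_RGB2BGR)[80:280,0:170],None,fx=3.5,fy=3,interpolation=cv2.INTER_CUBIC)
cv2.imwrite('pics/w4k.png',b)
plan(c2w([.002,.095,.33],Q)[0],np.pi/2+Q[2])
E
```

```text
-0.4 [[256.26406637 214.57960702]]
0 [[255.96323505 248.65360772]]
0.1 [[255.88266646 256.02179885]]
0.4 [[255.65149291 273.49281208]]
t 3.83 n 2 at [ 0.5635 -0.0098  0.2312] rv [0.024 0.002 0.007]
{'tx': -0.2, 'ty': 0.8, 'tz': -49.4, 'ax': 0.012, 'ay': 0.001, 'az': 0.004}
{'tx': -0.1, 'ty': 0.2, 'tz': -49.4, 'ax': 0.012, 'ay': 0.001, 'az': 0.004}
```

View pics/w4k.png

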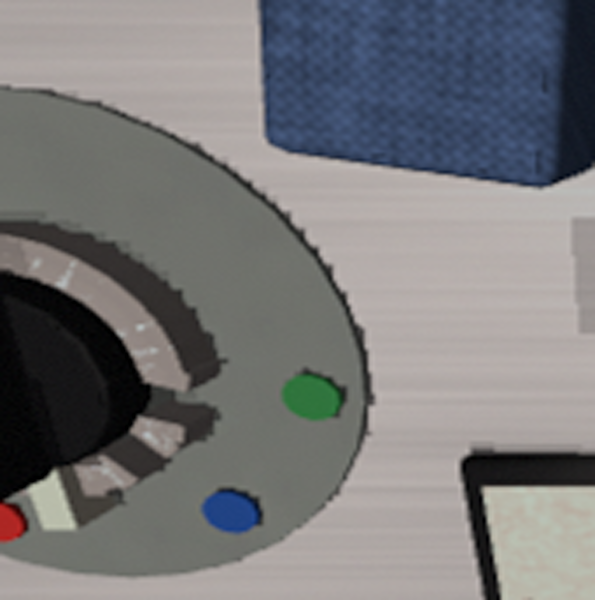

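```bash
python3 - <<'E'
from h import *
im=cv2.imread('pics/w4.png')
b=cv2.resize(im[180:240,10:70],None,fx=10,fy=10,interpolation=cv2.INTER_CUBIC)
P=np.load('w4pose.npy');k=np.array([-.01,-.065])
for a in range(60,92,3):
    pts=[[k[0]+r*np.cos(np.radians(a)),k[1]+r*np.sin(np.radians(a)),.131] for r in (.028,.034)]
    u=(proj('wrist',c2w(pts,Q),P)-[10,180]+.5)*10
    cv2.line(b,*[tuple(int(x) for x in v) for v in u],(0,255,255) if a%15 else (0,0,255),1)
t=np.linspace(0,2*np.pi,200)
for r,z in((.03,.131),(.03,.122)):
  u=(proj('wrist',c2w(np.c_[k[0]+r*np.cos(t),k[1]+r*np.sin(t),t*0+z],Q),P)-[10,180]+.5)*10
  cv2.polylines(b,[u.astype(np.int32)],True,(255,0,255),1)
cv2.imwrite('pics/w4n.png',b)
w=ray('wrist',[(313/3.5-.3,398/3+80-.3),(231/3.5-.3,511/3+80-.3)],.122,P); d=w-c2w([-.01,-.065,.122],Q); print(np.degrees(np.arctan2(d[:,1],d[:,0])-Q[2]),np.hypot(d[:,0],d[:,1]))
E
```

```text
[77.31242804 31.15226022] [0.0474366  0.04661156]
```

View pics/w4n.png

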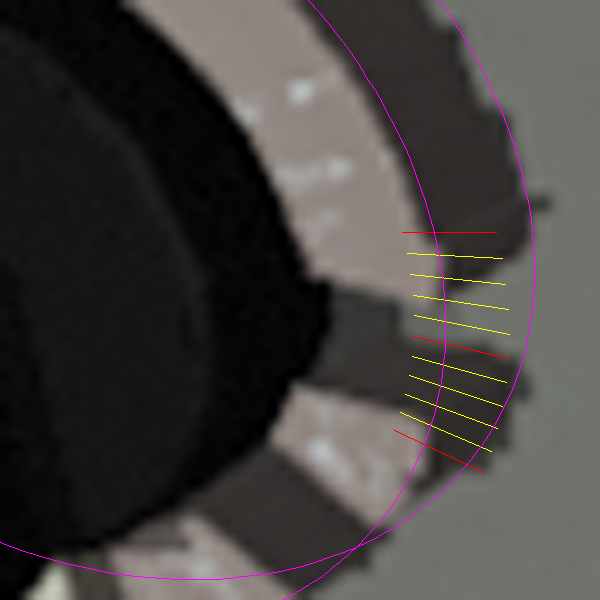

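```bash
python3 - <<'E'
from h import *
plan(c2w([-.01,-.065,.330],Q)[0],np.pi/2+Q[2])
E
```

```text
t 3.83 n 4 at [ 0.5635 -0.0098  0.2312] rv [0.024 0.002 0.007]
{'tx': -40.1, 'ty': -2.9, 'tz': -24.7, 'ax': 0.006, 'ay': 0.0, 'az': 0.002}
{'tx': -40.1, 'ty': -3.0, 'tz': -24.7, 'ax': 0.006, 'ay': 0.0, 'az': 0.002}
{'tx': -40.1, 'ty': -3.1, 'tz': -24.7, 'ax': 0.006, 'ay': 0.0, 'az': 0.002}
{'tx': -40.1, 'ty': -3.1, 'tz': -24.7, 'ax': 0.006, 'ay': 0.0, 'az': 0.002}
```

Call:
send_rows(
  motion=[
    {"claw":0,"tx":0,"ty":0,"tz":-50,"ax":0.006,"ay":0,"az":0.002},
    {"claw":20,"tx":-40,"ty":-3,"tz":-49,"ax":0.006,"ay":0,"az":0.002},
    {"claw":40,"tx":-40,"ty":-3,"tz":0,"ax":0.006,"ay":0,"az":0.002},
    {"claw":40,"tx":-40,"ty":-3,"tz":0,"ax":0.006,"ay":0,"az":0.002},
    {"claw":40,"tx":-36,"ty":-3,"tz":0,"ax":0,"ay":0,"az":0},
  ],
)

```text
time_s: 4.45
ee_pos: [0.5559, -0.168, 0.3309]
ee_rot: [0.692, 0.722, -0.003, -0.001]
force: [0.5, 0.4, 0.3]
gripper_width: 0.0397
```

Call:
send_rows(
  motion=[
    {"claw":40,"tx":0,"ty":0,"tz":0,"ax":0,"ay":0,"az":0},
  ],
)

```text
time_s: 4.58
ee_pos: [0.5559, -0.1703, 0.3303]
ee_rot: [0.693, 0.721, -0.003, -0.001]
force: [-0.2, 0.7, -0.1]
gripper_width: 0.0396
```

```bash
python3 - <<'E'
from h import *
s,im=snap('wrist','w5.png');P=wpose(s);np.save('w5pose.npy',P);st()
b=cv2.resize(cv2.cvtColor(im,cv2.COLOR_RGB2BGR),None,fx=1.5,fy=1.5,interpolation=cv2.INTER_CUBIC)
for v in ([-.01,-.065,.172],[-.01,-.065,.140],[.012,-.065,.172],[-.032,-.065,.172],[.027,-.065,.130]):
    u=(proj('wrist',c2w(v,Q),P)[0]+.5)*1.5; cv2.drawMarker(b,tuple(int(a) for a in u),(255,0,255),0,10,1)
cv2.imwrite('pics/w5b.png',b)
plan(c2w([-.01,-.065,.260],Q)[0],np.pi/2+Q[2])
E
```

```text
t 4.62 pos [ 0.5559 -0.1691  0.3303] yaw 92.32 tilt [-0.0063 -0.0015] F [ 0.3  0.1 -0.4] M [-0.05  0.01  0.02] w 40.1 q [-0.4   0.39  0.17  1.35 -0.   -0.44]
t 4.62 n 2 at [ 0.5559 -0.1691  0.3303] rv [-0.006  0.001  0.003]
{'tx': -0.6, 'ty': 0.6, 'tz': 35.1, 'ax': -0.003, 'ay': 0.001, 'az': 0.002}
{'tx': -0.6, 'ty': 0.5, 'tz': 35.1, 'ax': -0.003, 'ay': 0.001, 'az': 0.002}
```

View pics/w5b.png

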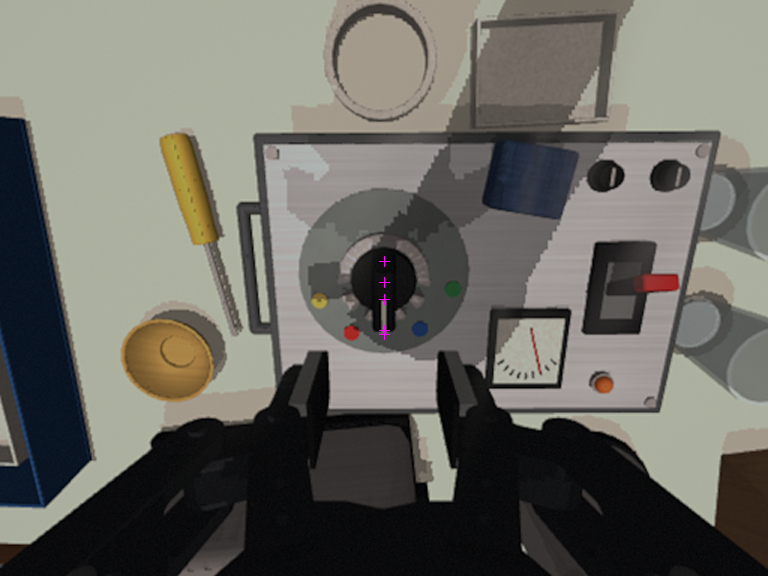

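Call:
send_rows(
  motion=[
    {"claw":40,"tx":-0.5,"ty":0.5,"tz":35,"ax":-0.003,"ay":0,"az":0.002},
    {"claw":40,"tx":-0.5,"ty":0.5,"tz":35,"ax":-0.003,"ay":0,"az":0.002},
    {"claw":40,"tx":0,"ty":0,"tz":0,"ax":0,"ay":0,"az":0},
  ],
)

```text
time_s: 5.0
ee_pos: [0.5572, -0.1671, 0.2588]
ee_rot: [0.693, 0.721, 0.0, -0.0]
force: [-0.3, 0.3, -0.2]
gripper_width: 0.0401
```

```bash
python3 - <<'E'
from h import *
st();plan(c2w([-.01,-.065,.219],Q)[0],np.pi/2+Q[2])
E
```

```text
t 5.0 pos [ 0.5572 -0.1671  0.2588] yaw 92.27 tilt [0.0001 0.0002] F [-0.3  0.3 -0.2] M [-0.02  0.03  0.02] w 40.1 q [-0.4   0.41  0.01  1.17  0.   -0.44]
t 5.0 n 1 at [ 0.5572 -0.1671  0.2588] rv [ 0.    -0.     0.002]
{'tx': -3.2, 'ty': -0.8, 'tz': 39.8, 'ax': 0.0, 'ay': -0.0, 'az': 0.002}
```

Call:
send_rows(
  motion=[
    {"claw":40,"tx":-2,"ty":-0.8,"tz":20,"ax":0,"ay":0,"az":0.002},
    {"claw":40,"tx":-1,"ty":0,"tz":19,"ax":0,"ay":0,"az":0},
    {"claw":40,"tx":0,"ty":0,"tz":0,"ax":0,"ay":0,"az":0},
  ],
)

```text
time_s: 5.38
ee_pos: [0.5587, -0.1681, 0.2234]
ee_rot: [0.692, 0.722, 0.001, 0.002]
force: [-0.1, -0.2, -0.4]
gripper_width: 0.0399
```

```bash
python3 - <<'E'
from h import *
st();s,im=snap('wrist','w6.png');s,i2=snap('scene','s6.png');st()
f=lambda a,k:cv2.resize(cv2.cvtColor(a,cv2.COLOR_RGB2BGR),None,fx=k,fy=k,interpolation=cv2.INTER_CUBIC)
cv2.imwrite('pics/b6.png',np.hstack([f(im[100:300,130:400],1.5),f(i2[110:210,150:290],3)]))
plan(c2w([-.01,-.065,.219],Q)[0],np.pi/2+Q[2])
E
```

```text
t 5.38 pos [ 0.5587 -0.1681  0.2234] yaw 92.37 tilt [ 0.0042 -0.0007] F [-0.1 -0.2 -0.4] M [-0.03  0.    0.07] w 39.9 q [-0.4   0.42 -0.06  1.08  0.   -0.44]
t 5.47 pos [ 0.5596 -0.1686  0.2249] yaw 92.36 tilt [ 0.0071 -0.002 ] F [ 0.8 -0.5  0.6] M [0.02 0.01 0.03] w 40.1 q [-0.4   0.42 -0.06  1.08  0.   -0.44]
t 5.47 n 1 at [ 0.5596 -0.1686  0.2249] rv [0.007 0.002 0.004]
{'tx': -1.6, 'ty': -3.1, 'tz': 5.9, 'ax': 0.007, 'ay': 0.002, 'az': 0.004}
```

View pics/b6.png

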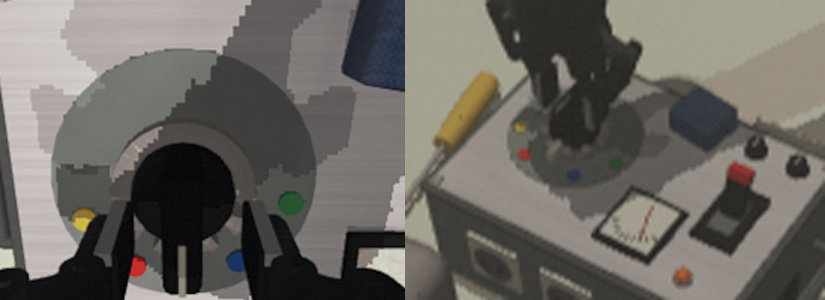

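Call:
send_rows(
  motion=[
    {"claw":30,"tx":-1,"ty":-2,"tz":5,"ax":0.007,"ay":0.002,"az":0.003},
    {"claw":20,"tx":0,"ty":0,"tz":0,"ax":0,"ay":0,"az":0},
    {"claw":17,"tx":0,"ty":0,"tz":0,"ax":0,"ay":0,"az":0},
  ],
)

```text
time_s: 5.85
ee_pos: [0.5589, -0.17, 0.2225]
ee_rot: [0.693, 0.721, 0.001, 0.002]
force: [-0.4, -0.1, -0.5]
gripper_width: 0.0169
```

```bash
python3 - <<'E'
from h import *
st();s,im=snap('wrist','w7.png');st()
f=lambda a,k:cv2.resize(cv2.cvtColor(a,cv2.COLOR_RGB2BGR),None,fx=k,fy=k,interpolation=cv2.INTER_CUBIC)
cv2.imwrite('pics/b7.png',f(im[150:350,160:350],3))
plan(c2w([-.01,-.065,.219],Q)[0],np.pi/2+Q[2])
E
```

```text
t 5.85 pos [ 0.5589 -0.17    0.2225] yaw 92.21 tilt [ 0.0036 -0.0018] F [-0.4 -0.1 -0.5] M [0.05 0.02 0.01] w 16.9 q [-0.4   0.43 -0.06  1.08 -0.   -0.44]
t 5.9 pos [ 0.5589 -0.17    0.2224] yaw 92.21 tilt [ 0.0034 -0.0018] F [ 0.3 -0.9 -0.4] M [ 0.03  0.01 -0.03] w 17.0 q [-0.4   0.43 -0.06  1.08 -0.   -0.44]
t 5.9 n 1 at [ 0.5589 -0.17    0.2224] rv [0.003 0.002 0.001]
{'tx': -0.3, 'ty': -2.3, 'tz': 3.4, 'ax': 0.003, 'ay': 0.002, 'az': 0.001}
```

View pics/b7.png

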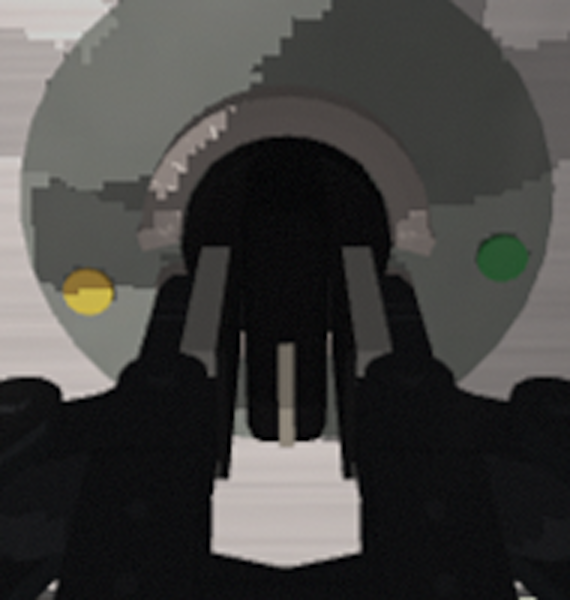

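Call:
send_rows(
  motion=[
    {"claw":17,"tx":0,"ty":-2,"tz":3,"ax":0.003,"ay":0.001,"az":0.001},
    {"claw":10,"tx":0,"ty":0,"tz":0,"ax":0,"ay":0,"az":0},
    {"claw":5,"tx":0,"ty":0,"tz":0,"ax":0,"ay":0,"az":0},
  ],
)

```text
time_s: 6.28
ee_pos: [0.5566, -0.1701, 0.2194]
ee_rot: [0.694, 0.72, -0.0, 0.0]
force: [-0.4, 0.4, 0.3]
gripper_width: 0.0131
```

```bash
python3 - <<'E'
from h import *
st()
E
```

```text
t 6.28 pos [ 0.5566 -0.1701  0.2194] yaw 92.13 tilt [ 0.0002 -0.0008] F [-0.4  0.4  0.3] M [ 0.04 -0.04  0.02] w 13.1 q [-0.41  0.43 -0.07  1.08 -0.   -0.44]
```

Call:
send_rows(
  motion=[
    {"claw":5,"tx":0,"ty":0,"tz":-3,"ax":0,"ay":0,"az":0},
    {"claw":5,"tx":0,"ty":0,"tz":-3,"ax":0,"ay":0,"az":0},
  ],
)

```text
time_s: 6.52
ee_pos: [0.5567, -0.1702, 0.2235]
ee_rot: [0.694, 0.72, -0.0, -0.0]
force: [2.7, -0.7, -9.3]
gripper_width: 0.0128
```

```bash
python3 - <<'E'
from h import *
st()
E
```

```text
t 6.53 pos [ 0.5567 -0.1702  0.2235] yaw 92.13 tilt [-0.0013 -0.0001] F [ 2.7 -0.7 -9.3] M [-0.31 -0.82  0.01] w 12.8 q [-0.41  0.43 -0.06  1.09 -0.   -0.44]
```

Call:
send_rows(
  motion=[
    {"claw":5,"tx":0,"ty":0,"tz":-3,"ax":0,"ay":0,"az":0},
    {"claw":5,"tx":0,"ty":0,"tz":-3,"ax":0,"ay":0,"az":0},
  ],
)

```text
time_s: 6.78
ee_pos: [0.5567, -0.1702, 0.2283]
ee_rot: [0.694, 0.72, -0.001, -0.001]
force: [4.1, -1.7, -11.7]
gripper_width: 0.0126
```

```bash
python3 - <<'E'
from h import *
st()
E
```

```text
t 6.78 pos [ 0.5567 -0.1702  0.2283] yaw 92.13 tilt [-0.0024  0.0005] F [  4.1  -1.7 -11.7] M [-0.35 -1.    0.04] w 12.6 q [-0.41  0.42 -0.05  1.1  -0.   -0.44]
```

Call:
send_rows(
  motion=[
    {"claw":5,"tx":0,"ty":0,"tz":-0.5,"ax":0,"ay":0,"az":0},
    {"claw":5,"tx":0,"ty":0,"tz":0,"ax":0,"ay":0,"az":-0.08},
  ],
)

```text
time_s: 7.02
ee_pos: [0.5568, -0.1702, 0.2284]
ee_rot: [0.664, 0.748, -0.001, -0.001]
force: [3.7, -1.2, -9.9]
gripper_width: 0.0127
```

```bash
python3 - <<'E'
from h import *
st();plan(c2w([-.01,-.065,.229],Q)[0],np.pi/2+Q[2]+np.radians(72))
E
```

```text
t 7.03 pos [ 0.5568 -0.1702  0.2284] yaw 96.83 tilt [-0.0028  0.0007] F [ 3.7 -1.2 -9.9] M [-0.36 -0.88 -0.03] w 12.7 q [-0.41  0.42 -0.05  1.1  -0.   -0.52]
t 7.03 n 7 at [ 0.5568 -0.1702  0.2284] rv [-0.002 -0.003 -1.175]
{'tx': -0.0, 'ty': -0.0, 'tz': -0.1, 'ax': -0.0, 'ay': -0.0, 'az': -0.168}
{'tx': -0.0, 'ty': -0.0, 'tz': -0.1, 'ax': -0.0, 'ay': -0.0, 'az': -0.168}
{'tx': -0.0, 'ty': -0.0, 'tz': -0.1, 'ax': -0.0, 'ay': -0.0, 'az': -0.168}
{'tx': -0.0, 'ty': -0.0, 'tz': -0.1, 'ax': -0.0, 'ay': -0.0, 'az': -0.168}
{'tx': 0.0, 'ty': -0.0, 'tz': -0.1, 'ax': -0.0, 'ay': -0.0, 'az': -0.168}
{'tx': 0.0, 'ty': -0.0, 'tz': -0.1, 'ax': -0.0, 'ay': -0.0, 'az': -0.168}
{'tx': 0.0, 'ty': -0.0, 'tz': -0.1, 'ax': -0.0, 'ay': -0.0, 'az': -0.168}
```

Call:
send_rows(
  motion=[
    {"claw":5,"tx":0,"ty":0,"tz":-0.6,"ax":0,"ay":0,"az":-0.12},
    {"claw":5,"tx":0,"ty":0,"tz":-0.6,"ax":0,"ay":0,"az":-0.12},
  ],
)

```text
time_s: 7.28
ee_pos: [0.5568, -0.1702, 0.2292]
ee_rot: [0.566, 0.824, -0.001, -0.002]
force: [4.0, -0.0, -10.9]
gripper_width: 0.0129
```

```bash
python3 - <<'E'
from h import *
st()
E
```

```text
t 7.28 pos [ 0.5568 -0.1702  0.2292] yaw 111.01 tilt [-0.0031  0.0009] F [  4.   -0.  -10.9] M [-0.37 -0.92 -0.02] w 12.9 q [-0.41  0.42 -0.04  1.11 -0.   -0.77]
```

Call:
send_rows(
  motion=[
    {"claw":5,"tx":0,"ty":0,"tz":-0.4,"ax":0,"ay":0,"az":-0.15},
    {"claw":5,"tx":0,"ty":0,"tz":-0.3,"ax":0,"ay":0,"az":-0.15},
    {"claw":5,"tx":0,"ty":0,"tz":-0.3,"ax":0,"ay":0,"az":-0.15},
  ],
)

```text
time_s: 7.65
ee_pos: [0.5568, -0.1702, 0.2294]
ee_rot: [0.361, 0.932, -0.0, -0.002]
force: [4.3, -1.8, -11.5]
gripper_width: 0.0131
```

```bash
python3 - <<'E'
from h import *
st()
plan(c2w([-.01,-.065,.229],Q)[0],np.pi/2+Q[2]+np.radians(72))
E
```

```text
t 7.65 pos [ 0.5568 -0.1702  0.2294] yaw 137.63 tilt [-0.0035  0.0013] F [  4.3  -1.8 -11.5] M [-0.35 -0.97 -0.1 ] w 13.1 q [-0.41  0.42 -0.04  1.11 -0.   -1.24]
t 7.65 n 3 at [ 0.5568 -0.1702  0.2294] rv [-0.001 -0.004 -0.463]
{'tx': 0.0, 'ty': -0.1, 'tz': 0.1, 'ax': -0.0, 'ay': -0.001, 'az': -0.154}
{'tx': 0.0, 'ty': -0.1, 'tz': 0.1, 'ax': -0.0, 'ay': -0.001, 'az': -0.154}
{'tx': 0.1, 'ty': -0.1, 'tz': 0.1, 'ax': -0.0, 'ay': -0.001, 'az': -0.154}
```

Call:
send_rows(
  motion=[
    {"claw":5,"tx":0,"ty":0,"tz":-0.2,"ax":0,"ay":0,"az":-0.155},
    {"claw":5,"tx":0,"ty":0,"tz":-0.2,"ax":0,"ay":0,"az":-0.155},
    {"claw":5,"tx":0,"ty":0,"tz":-0.2,"ax":0,"ay":0,"az":-0.15},
    {"claw":5,"tx":0,"ty":0,"tz":-0.2,"ax":0,"ay":0,"az":0},
  ],
)

```text
time_s: 8.15
ee_pos: [0.5569, -0.1703, 0.2292]
ee_rot: [0.133, 0.991, 0.001, -0.002]
force: [3.0, -0.6, -11.5]
gripper_width: 0.0128
```

```bash
python3 - <<'E'
from h import *
s,im=snap('top','t8.png');s,i2=snap('scene','s8.png');st()
plan(c2w([-.01,-.065,.229],Q)[0],np.pi/2+Q[2]+np.radians(72))
f=lambda a,k:cv2.resize(cv2.cvtColor(a,cv2.COLOR_RGB2BGR),None,fx=k,fy=k,interpolation=cv2.INTER_CUBIC)
cv2.imwrite('pics/b8.png',f(i2[110:210,150:290],5))
E
```

```text
t 8.25 pos [ 0.5569 -0.1703  0.2292] yaw 164.72 tilt [-0.0041  0.0016] F [  4.7  -2.2 -12. ] M [-0.44 -0.95  0.04] w 12.9 q [-0.41  0.42 -0.04  1.11 -0.   -1.71]
t 8.25 n 1 at [ 0.5569 -0.1703  0.2292] rv [ 0.    -0.004  0.01 ]
{'tx': 0.2, 'ty': -0.1, 'tz': 0.2, 'ax': 0.0, 'ay': -0.004, 'az': 0.01}
```

View pics/b8.png

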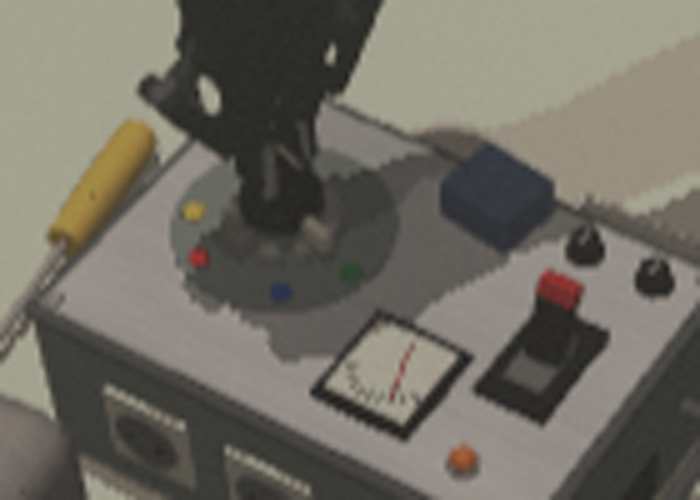

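Call:
send_rows(
  motion=[
    {"claw":5,"tx":0,"ty":0,"tz":1.5,"ax":0,"ay":0,"az":0},
    {"claw":5,"tx":0,"ty":0,"tz":0.3,"ax":0,"ay":0,"az":0},
  ],
)

```text
time_s: 8.5
ee_pos: [0.5569, -0.1703, 0.2274]
ee_rot: [0.134, 0.991, 0.001, -0.002]
force: [2.8, -1.0, -10.4]
gripper_width: 0.0128
```

```bash
python3 - <<'E'
from h import *
st()
E
```

```text
t 8.5 pos [ 0.5569 -0.1703  0.2274] yaw 164.59 tilt [-0.0039  0.0016] F [  2.8  -1.  -10.4] M [-0.33 -0.88 -0.05] w 12.8 q [-0.41  0.43 -0.05  1.1  -0.   -1.71]
```

Lift ≈ 8 mm. Continue down in small steps.

Call:
send_rows(
  motion=[
    {"claw":5,"tx":0,"ty":0,"tz":0.8,"ax":0,"ay":0,"az":0},
  ],
)

```text
time_s: 8.62
ee_pos: [0.5569, -0.1703, 0.2267]
ee_rot: [0.134, 0.991, 0.0, -0.002]
force: [4.2, -1.4, -9.7]
gripper_width: 0.0125
```

Call:
send_rows(
  motion=[
    {"claw":5,"tx":0,"ty":0,"tz":0.8,"ax":0,"ay":0,"az":0},
  ],
)

```text
time_s: 8.75
ee_pos: [0.5569, -0.1703, 0.226]
ee_rot: [0.134, 0.991, 0.0, -0.002]
force: [3.9, -1.5, -10.2]
gripper_width: 0.0129
```

Call:
send_rows(
  motion=[
    {"claw":5,"tx":0,"ty":0,"tz":0.6,"ax":0,"ay":0,"az":0},
  ],
)

```text
time_s: 8.88
ee_pos: [0.5569, -0.1703, 0.2255]
ee_rot: [0.134, 0.991, 0.0, -0.002]
force: [3.8, -1.4, -10.7]
gripper_width: 0.0126
```

Call:
send_rows(
  motion=[
    {"claw":5,"tx":0,"ty":0,"tz":0.7,"ax":0,"ay":0,"az":0},
  ],
)

```text
time_s: 9.0
ee_pos: [0.5569, -0.1703, 0.2248]
ee_rot: [0.134, 0.991, 0.0, -0.002]
force: [3.1, -0.8, -9.2]
gripper_width: 0.0131
```

Call:
send_rows(
  motion=[
    {"claw":5,"tx":0,"ty":0,"tz":0.7,"ax":0,"ay":0,"az":0},
  ],
)

```text
time_s: 9.12
ee_pos: [0.5568, -0.1703, 0.2242]
ee_rot: [0.134, 0.991, 0.0, -0.002]
force: [3.4, -2.0, -9.0]
gripper_width: 0.0126
```

Call:
send_rows(
  motion=[
    {"claw":5,"tx":0,"ty":0,"tz":0.7,"ax":0,"ay":0,"az":0},
  ],
)

```text
time_s: 9.25
ee_pos: [0.5569, -0.1703, 0.2236]
ee_rot: [0.134, 0.991, 0.0, -0.002]
force: [3.9, -1.6, -8.8]
gripper_width: 0.0127
```

```bash
python3 - <<'E'
from h import *
st()
E
```

```text
t 9.25 pos [ 0.5569 -0.1703  0.2236] yaw 164.54 tilt [-0.0034  0.0013] F [ 3.9 -1.6 -8.8] M [-0.34 -0.7  -0.02] w 12.7 q [-0.41  0.43 -0.05  1.09 -0.   -1.71]
```

Call:
send_rows(
  motion=[
    {"claw":5,"tx":0,"ty":0,"tz":0.8,"ax":0,"ay":0,"az":0},
  ],
)

```text
time_s: 9.38
ee_pos: [0.5568, -0.1702, 0.2228]
ee_rot: [0.134, 0.991, 0.0, -0.002]
force: [3.7, -0.7, -8.0]
gripper_width: 0.0133
```

Call:
send_rows(
  motion=[
    {"claw":5,"tx":0,"ty":0,"tz":0.8,"ax":0,"ay":0,"az":0},
  ],
)

```text
time_s: 9.5
ee_pos: [0.5569, -0.1702, 0.2221]
ee_rot: [0.134, 0.991, 0.0, -0.002]
force: [3.2, -0.8, -8.6]
gripper_width: 0.0127
```

Call:
send_rows(
  motion=[
    {"claw":5,"tx":0,"ty":0,"tz":0.7,"ax":0,"ay":0,"az":0},
  ],
)

```text
time_s: 9.62
ee_pos: [0.5569, -0.1703, 0.2215]
ee_rot: [0.134, 0.991, 0.0, -0.002]
force: [3.6, -0.8, -7.4]
gripper_width: 0.0126
```

Call:
send_rows(
  motion=[
    {"claw":5,"tx":0,"ty":0,"tz":0.6,"ax":0,"ay":0,"az":0},
  ],
)

```text
time_s: 9.75
ee_pos: [0.5568, -0.1703, 0.2209]
ee_rot: [0.134, 0.991, 0.0, -0.002]
force: [3.1, -0.8, -6.9]
gripper_width: 0.0127
```

```bash
python3 - <<'E'
from h import *
st()
E
```

```text
t 9.75 pos [ 0.5568 -0.1703  0.2209] yaw 164.54 tilt [-0.0031  0.0011] F [ 3.1 -0.8 -6.9] M [-0.29 -0.61  0.11] w 12.7 q [-0.41  0.43 -0.06  1.09 -0.   -1.71]
```

Force is falling along the spring line with no ring contact, so it is in the notch. One more step, then release.

Call:
send_rows(
  motion=[
    {"claw":5,"tx":0,"ty":0,"tz":0.7,"ax":0,"ay":0,"az":0},
    {"claw":16,"tx":0,"ty":0,"tz":-0.2,"ax":0,"ay":0,"az":0},
    {"claw":20,"tx":0,"ty":0,"tz":0,"ax":0,"ay":0,"az":0},
    {"claw":30,"tx":0,"ty":0,"tz":0,"ax":0,"ay":0,"az":0},
    {"claw":40,"tx":0,"ty":0,"tz":0,"ax":0,"ay":0,"az":0},
  ],
)

```text
time_s: 10.38
ee_pos: [0.5569, -0.1702, 0.2234]
ee_rot: [0.134, 0.991, 0.0, -0.0]
force: [-0.1, -0.7, -0.0]
gripper_width: 0.0397
```

```bash
python3 - <<'E'
from h import *
st()
plan(c2w([-.01,-.065,.32],Q)[0],np.pi/2+Q[2]+np.radians(72),n=2)
E
```

```text
t 10.38 pos [ 0.5569 -0.1702  0.2234] yaw 164.54 tilt [-0.001   0.0001] F [-0.1 -0.7 -0. ] M [ 0.01 -0.02  0.  ] w 39.7 q [-0.41  0.43 -0.06  1.09 -0.   -1.71]
t 10.38 n 2 at [ 0.5569 -0.1702  0.2234] rv [-0.    -0.001  0.007]
{'tx': 0.1, 'ty': -0.1, 'tz': -48.3, 'ax': -0.0, 'ay': -0.0, 'az': 0.004}
{'tx': 0.1, 'ty': -0.1, 'tz': -48.3, 'ax': -0.0, 'ay': -0.0, 'az': 0.004}
```

Call:
send_rows(
  motion=[
    {"claw":40,"tx":0,"ty":0,"tz":-48,"ax":0,"ay":0,"az":0},
    {"claw":40,"tx":0,"ty":0,"tz":-48,"ax":0,"ay":0,"az":0.18},
    {"claw":40,"tx":0,"ty":0,"tz":0,"ax":0,"ay":0,"az":0.18},
    {"claw":40,"tx":0,"ty":0,"tz":0,"ax":0,"ay":0,"az":0.18},
    {"claw":40,"tx":0,"ty":0,"tz":0,"ax":0,"ay":0,"az":0.18},
  ],
)

```text
time_s: 11.0
ee_pos: [0.5564, -0.17, 0.323]
ee_rot: [0.485, 0.874, -0.0, -0.0]
force: [-0.3, -0.1, 0.0]
gripper_width: 0.0401
```

Call:
send_rows(
  motion=[
    {"claw":40,"tx":0,"ty":0,"tz":0,"ax":0,"ay":0,"az":0.18},
    {"claw":40,"tx":0,"ty":0,"tz":0,"ax":0,"ay":0,"az":0.18},
    {"claw":40,"tx":0,"ty":0,"tz":0,"ax":0,"ay":0,"az":0.18},
    {"claw":40,"tx":0,"ty":0,"tz":0,"ax":0,"ay":0,"az":0},
  ],
)

```text
time_s: 11.5
ee_pos: [0.5563, -0.1699, 0.3238]
ee_rot: [0.707, 0.708, -0.0, -0.0]
force: [-0.8, -0.0, 1.1]
gripper_width: 0.04
```

```bash
python3 - <<'E'
from h import *
st();s,im=snap('wrist','w9.png');P=wpose(s);np.save('w9pose.npy',P)
x0,y0=180,110
b=cv2.resize(cv2.cvtColor(im,cv2.COLOR_RGB2BGR)[y0:y0+140,x0:x0+160],None,fx=4.2,fy=4.2,interpolation=cv2.INTER_CUBIC)
cv2.imwrite('pics/w9b.png',b)
plan(c2w([-.05,.095,.32],Q)[0],np.pi/2+Q[2])
E
```

```text
t 11.5 pos [ 0.5563 -0.1699  0.3238] yaw 90.07 tilt [-0.0004 -0.0002] F [-0.8 -0.   1.1] M [-0.05  0.01  0.07] w 40.0 q [-0.41  0.39  0.15  1.33 -0.   -0.41]
t 11.55 n 3 at [ 0.5563 -0.1699  0.3238] rv [-0.     0.    -0.035]
{'tx': 52.7, 'ty': -15.1, 'tz': 1.3, 'ax': -0.0, 'ay': 0.0, 'az': -0.012}
{'tx': 52.9, 'ty': -14.5, 'tz': 1.3, 'ax': -0.0, 'ay': 0.0, 'az': -0.012}
{'tx': 53.0, 'ty': -13.9, 'tz': 1.3, 'ax': -0.0, 'ay': 0.0, 'az': -0.012}
```

View pics/w9b.png

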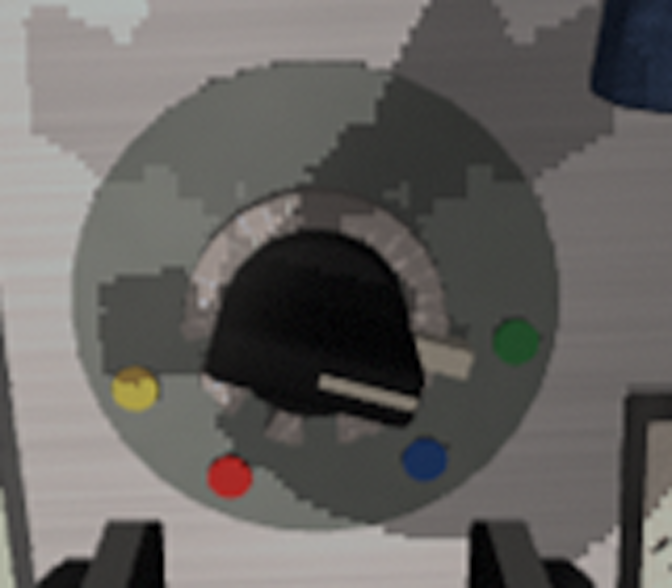

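```bash
python3 - <<'E'
from h import *
P=np.load('w9pose.npy');k=np.array([-.01,-.065])
b=cv2.imread('pics/w9b.png')
for h,col in((0,(0,255,0)),(.0065,(0,0,255))):
  a=np.radians(72.5);d=np.array([np.cos(a),np.sin(a)]);n=np.array([-d[1],d[0]])
  box=[np.r_[k+d*x+n*y,.172+h] for x,y in((.022,.007),(.022,-.007),(-.022,-.007),(-.022,.007))]
  key=[np.r_[k+d*x+n*y,.130+h] for x,y in((.025,.00325),(.037,.00325),(.037,-.00325),(.025,-.00325))]
  for q in(box,key):
    u=(proj('wrist',c2w(q,Q),P)-[180,110]+.5)*4.2; cv2.polylines(b,[u.astype(np.int32)],True,col,1)
cv2.imwrite('pics/w9c.png',b)
E
```

```text
(no output)
```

View pics/w9c.png

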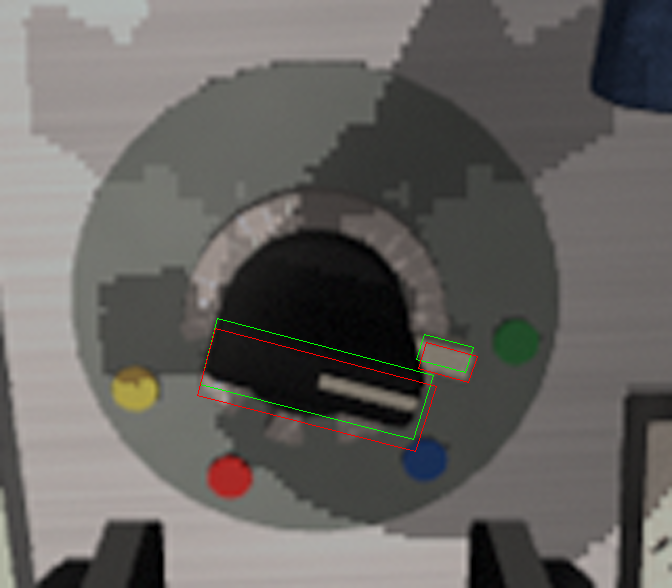

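Call:
send_rows(
  motion=[
    {"claw":20,"tx":53,"ty":-15,"tz":1,"ax":0,"ay":0,"az":-0.012},
    {"claw":0,"tx":53,"ty":-15,"tz":1,"ax":0,"ay":0,"az":-0.012},
    {"claw":0,"tx":50,"ty":-14,"tz":1,"ax":0,"ay":0,"az":-0.012},
    {"claw":0,"tx":0,"ty":0,"tz":0,"ax":0,"ay":0,"az":0},
  ],
)

```text
time_s: 12.05
ee_pos: [0.509, -0.0115, 0.3204]
ee_rot: [0.69, 0.724, 0.0, 0.0]
force: [0.7, 1.2, -0.0]
gripper_width: -0.0005
```

```bash
python3 - <<'E'
from h import *
st();plan(c2w([-.046,.095,.224],Q)[0],np.pi/2+Q[2])
E
```

```text
t 12.05 pos [ 0.509  -0.0115  0.3204] yaw 92.77 tilt [0.001  0.0001] F [ 0.7  1.2 -0. ] M [-0.07 -0.01  0.03] w -0.5 q [-0.15  0.24 -0.07  1.26  0.   -0.2 ]
t 12.05 n 2 at [ 0.509  -0.0115  0.3204] rv [ 0.001 -0.     0.011]
{'tx': -0.3, 'ty': 2.8, 'tz': 48.2, 'ax': 0.001, 'ay': -0.0, 'az': 0.006}
{'tx': -0.3, 'ty': 2.8, 'tz': 48.2, 'ax': 0.001, 'ay': -0.0, 'az': 0.006}
```

Call:
send_rows(
  motion=[
    {"claw":0,"tx":0,"ty":2,"tz":48,"ax":0,"ay":0,"az":0.005},
    {"claw":0,"tx":0,"ty":2,"tz":48,"ax":0,"ay":0,"az":0.005},
    {"claw":0,"tx":0,"ty":0,"tz":0,"ax":0,"ay":0,"az":0},
  ],
)

```text
time_s: 12.42
ee_pos: [0.5151, -0.0125, 0.2241]
ee_rot: [0.691, 0.723, 0.001, 0.003]
force: [-0.3, 0.5, 0.8]
gripper_width: -0.0
```

```bash
python3 - <<'E'
from h import *
st();s,im=snap('scene','s10.png');s,i2=snap('wrist','w10.png')
f=lambda a,k:cv2.resize(cv2.cvtColor(a,cv2.COLOR_RGB2BGR),None,fx=k,fy=k,interpolation=cv2.INTER_CUBIC)
cv2.imwrite('pics/b10.png',np.hstack([f(im[120:248,180:320],3),f(i2,1)[:384,:380]]))
plan(c2w([.000,.095,.224],Q)[0],np.pi/2+Q[2])
E
```

```text
t 12.43 pos [ 0.5151 -0.0125  0.2241] yaw 92.54 tilt [ 0.006 -0.002] F [-0.3  0.5  0.8] M [-0.    0.05  0.02] w -0.0 q [-0.15  0.29 -0.25  1.02 -0.   -0.19]
t 12.53 n 1 at [ 0.5177 -0.0129  0.2281] rv [0.013 0.003 0.006]
{'tx': 1.0, 'ty': 42.9, 'tz': 4.6, 'ax': 0.013, 'ay': 0.003, 'az': 0.006}
```

View pics/b10.png

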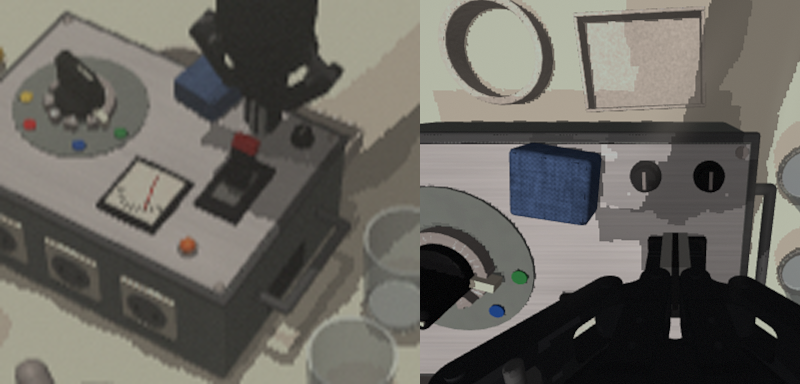

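```bash
python3 - <<'E'
from h import *
im=cv2.imread('pics/w10.png');cv2.imwrite('pics/w10k.png',cv2.resize(im[225:325,0:120],None,fx=6,fy=6,interpolation=cv2.INTER_CUBIC))
E
```

```text
(no output)
```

View pics/w10k.png

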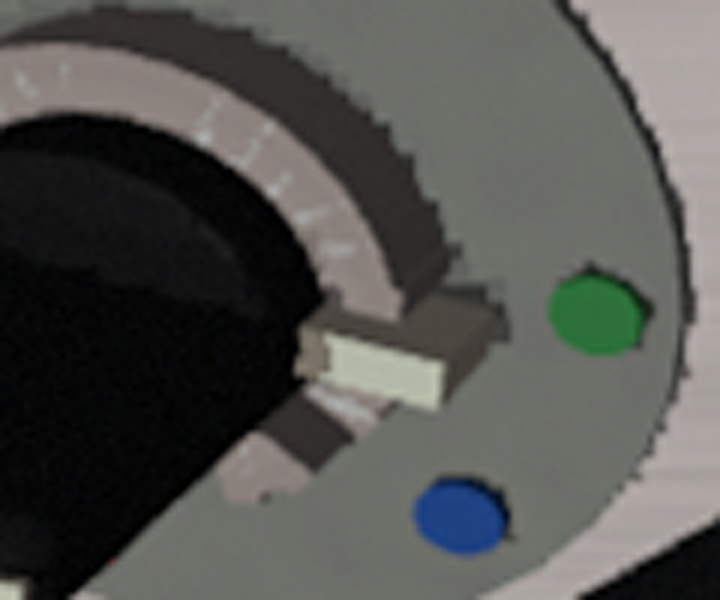

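```bash
python3 - <<'E'
from h import *
im=cv2.imread('pics/w4.png');cv2.imwrite('pics/w4q.png',cv2.resize(im[225:265,0:60],None,fx=12,fy=12,interpolation=cv2.INTER_CUBIC))
E
```

```text
(no output)
```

View pics/w4q.png

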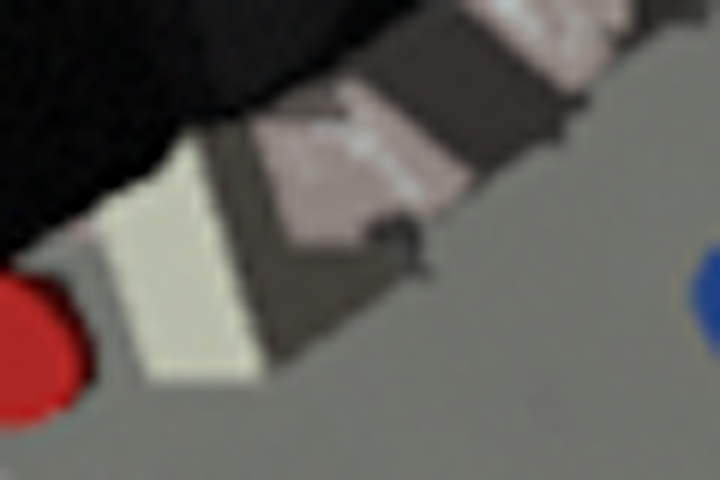

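```bash
python3 - <<'E'
from h import *
from scipy.spatial.transform import Rotation as R
P4=np.load('w4pose.npy')
s=robot.read_state();P10=wpose(s)
k=c2w([-.01,-.065,0],Q)[0,:2]
def ang(uv,P):
    for z in (.126,.128,.130,.132,.134,.136,.138,.140,.142):
        w=ray('wrist',uv,z,P)[:,:2]-k; print(round(z,3),np.round(np.hypot(*w.mean(0))*1000,1),'ang',np.round(np.degrees(np.arctan2(w.mean(0)[1],w.mean(0)[0])-Q[2]),1),'wid',np.round(np.linalg.norm(w[0]-w[1])*1000,1))
ang((np.array([(150,382),(265,375)])+.5)/12-.5+[0,225],P4);print()
ang((np.array([(447,366),(440,409)])+.5)/6-.5+[0,225],P10)
# base of end face: z where bottom corner visible
print(ray('wrist',(np.array([(500,312)])+.5)/6-.5+[0,225],.122,P10)[:,:2]-k,ray('wrist',(np.array([(410,268)])+.5)/12-.5+[0,225],.122,P4)[:,:2]-k)
E
```

```text
0.126 43.5 ang -11.2 wid 6.9
0.128 41.9 ang -8.9 wid 6.8
0.13 40.4 ang -6.5 wid 6.8
0.132 39.0 ang -3.9 wid 6.7
0.134 37.6 ang -1.1 wid 6.6
0.136 36.4 ang 1.9 wid 6.5
0.138 35.2 ang 5.1 wid 6.4
0.14 34.2 ang 8.5 wid 6.4
0.142 33.3 ang 12.1 wid 6.3

0.126 34.2 ang 52.2 wid 6.5
0.128 34.5 ang 55.7 wid 6.5
0.13 34.9 ang 59.2 wid 6.4
0.132 35.5 ang 62.6 wid 6.3
0.134 36.2 ang 65.9 wid 6.2
0.136 37.0 ang 69.1 wid 6.1
0.138 38.0 ang 72.1 wid 6.1
0.14 39.0 ang 74.9 wid 6.0
0.142 40.1 ang 77.6 wid 5.9
[[0.0118098  0.03342025]] [[0.03742135 0.00320662]]
```

```bash
python3 - <<'E'
from h import *
s,im=snap('wrist','w11.png');st();s,im=snap('wrist','w12.png');st()
np.save('w12pose.npy',wpose(s))
P=wpose(s);k=np.array([-.01,-.065])
sc=8;o=np.array([40,250])
b=cv2.resize(cv2.imread('pics/w12.png')[250:310,40:120],None,fx=sc,fy=sc,interpolation=cv2.INTER_CUBIC)
raw=b.copy()
for h,col in((0,(0,255,0)),(.0065,(0,0,255))):
  a=np.radians(72.5);d=np.array([np.cos(a),np.sin(a)]);n=np.array([-d[1],d[0]])
  for z in(.135,.124):
    q=[np.r_[k+d*x+n*y,z+h] for x,y in((.025,.00325),(.037,.00325),(.037,-.00325),(.025,-.00325))]
    u=(proj('wrist',c2w(q,Q),P)-o+.5)*sc; cv2.polylines(b,[u.astype(np.int32)],True,col,1)
cv2.imwrite('pics/w12o.png',b)
E
```

```text
t 12.57 pos [ 0.5185 -0.0129  0.229 ] yaw 92.49 tilt [ 0.0157 -0.0032] F [ 0.9 -0.4  0.6] M [-0.02 -0.01 -0.01] w 0.2 q [-0.15  0.29 -0.24  1.02 -0.   -0.19]
t 12.62 pos [ 0.5188 -0.0128  0.2294] yaw 92.49 tilt [ 0.0168 -0.0033] F [ 0.7  0.3 -1.3] M [-0.04  0.   -0.01] w -0.2 q [-0.15  0.29 -0.24  1.02 -0.   -0.19]
```

View pics/w12o.png

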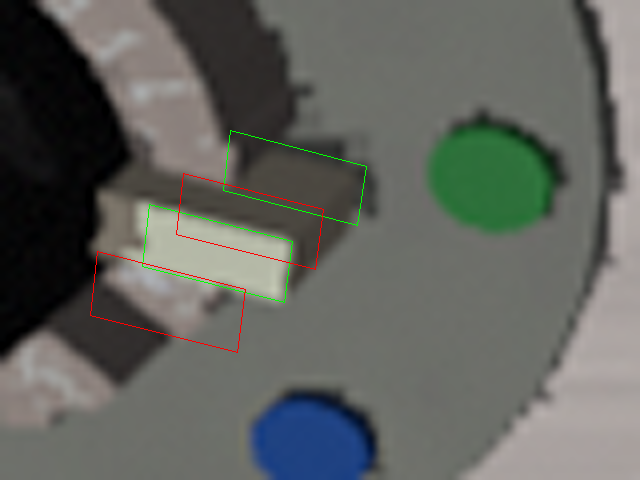

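Call:
send_rows(
  motion=[
    {"claw":0,"tx":1,"ty":10,"tz":5,"ax":0.01,"ay":0.002,"az":0.005},
    {"claw":0,"tx":0,"ty":10,"tz":1,"ax":0.005,"ay":0,"az":0},
    {"claw":0,"tx":0,"ty":10,"tz":0,"ax":0,"ay":0,"az":0},
  ],
)

```text
time_s: 13.0
ee_pos: [0.5503, -0.0111, 0.2272]
ee_rot: [0.694, 0.72, -0.0, 0.002]
force: [-0.0, -0.1, 0.4]
gripper_width: 0.0
```

Call:
send_rows(
  motion=[
    {"claw":0,"tx":0,"ty":10,"tz":0,"ax":0,"ay":0,"az":0},
    {"claw":0,"tx":0,"ty":8,"tz":0,"ax":0,"ay":0,"az":0},
    {"claw":0,"tx":0,"ty":0,"tz":0,"ax":0,"ay":0,"az":0},
  ],
)

```text
time_s: 13.38
ee_pos: [0.5598, -0.0107, 0.2274]
ee_rot: [0.694, 0.72, -0.01, -0.005]
force: [0.1, -0.0, -0.1]
gripper_width: 0.0002
```

```bash
python3 - <<'E'
from h import *
st();s,im=snap('scene','s13.png');s,i2=snap('wrist','w13.png')
f=lambda a,k:cv2.resize(cv2.cvtColor(a,cv2.COLOR_RGB2BGR),None,fx=k,fy=k,interpolation=cv2.INTER_CUBIC)
cv2.imwrite('pics/b13.png',np.hstack([f(im[120:248,190:320],3),f(i2,1)[:384,:400]]))
plan(c2w([-.05,.095,.33],Q)[0],np.pi/2+Q[2])
E
```

```text
t 13.38 pos [ 0.5598 -0.0107  0.2274] yaw 92.17 tilt [-0.021  -0.0062] F [ 0.1 -0.  -0.1] M [ 0.06 -0.02  0.  ] w 0.2 q [-0.13  0.39 -0.09  1.1  -0.01 -0.17]
t 13.47 n 2 at [ 0.5602 -0.0107  0.2271] rv [-0.02   0.005  0.001]
{'tx': 0.0, 'ty': -25.8, 'tz': -51.0, 'ax': -0.01, 'ay': 0.003, 'az': 0.0}
{'tx': 0.2, 'ty': -25.3, 'tz': -51.2, 'ax': -0.01, 'ay': 0.003, 'az': 0.0}
```

View pics/b13.png

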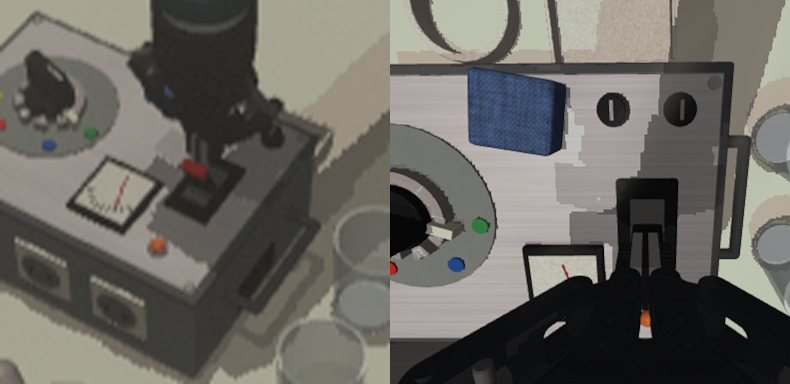

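Call:
send_rows(
  motion=[
    {"claw":0,"tx":0,"ty":-15,"tz":-5,"ax":-0.01,"ay":0,"az":0},
    {"claw":0,"tx":0,"ty":-15,"tz":-50,"ax":-0.01,"ay":0,"az":0},
    {"claw":0,"tx":0,"ty":-20,"tz":-50,"ax":0,"ay":0,"az":0},
    {"claw":0,"tx":0,"ty":-50,"tz":0,"ax":0,"ay":0,"az":0},
    {"claw":0,"tx":0,"ty":0,"tz":0,"ax":0,"ay":0,"az":0},
  ],
)

```text
time_s: 14.1
ee_pos: [0.4641, -0.0141, 0.3356]
ee_rot: [0.693, 0.721, 0.001, 0.005]
force: [0.2, -0.0, -0.3]
gripper_width: -0.0004
```

```bash
python3 - <<'E'
from h import *
st();s,im=snap('scene','s14.png');s,i2=snap('wrist','w14.png');P=wpose(s)
for a in (-.4,0,.4): print(a,proj('wrist',c2w([.046*np.sin(a),.095,.123+.046*np.cos(a)],Q),P), proj('scene',c2w([.046*np.sin(a),.095,.123+.046*np.cos(a)],Q))-[190,120])
f=lambda a,k:cv2.resize(cv2.cvtColor(a,cv2.COLOR_RGB2BGR),None,fx=k,fy=k,interpolation=cv2.INTER_CUBIC)
cv2.imwrite('pics/b14.png',np.hstack([f(im[120:248,190:320],3),f(i2,1)[:384,:400]]))
E
```

```text
t 14.1 pos [ 0.4641 -0.0141  0.3356] yaw 92.2 tilt [ 0.0096 -0.0053] F [ 0.2 -0.  -0.3] M [-0.02  0.   -0.06] w -0.4 q [-0.17  0.14 -0.16  1.27 -0.   -0.2 ]
-0.4 [[257.39471021 263.36654182]] [[72.3018817  45.75196992]]
0 [[257.31997292 281.1608327 ]] [[68.36173475 49.5502355 ]]
0.4 [[257.22979403 293.86026871]] [[64.34823883 55.45369086]]
```

View pics/b14.png

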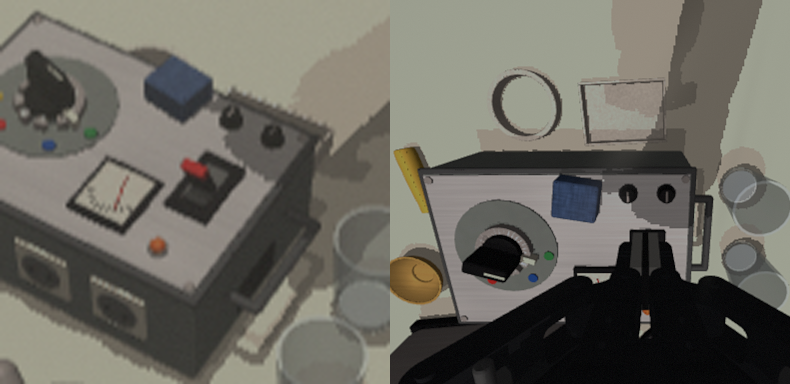

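```bash
python3 - <<'E'
from h import *
robot.job_done();st()
E
```

```text
the job is handed in; nothing more can be done
the job is handed in; nothing more can be done
```

The job is done and handed in at about 14 s of the 72 s allowed. The hand-in gave no verdict.

- **What I did:** I pushed the toggle off and gripped the selector. I raised it about 10 mm and turned it about 72.5° towards green. Then I lowered it in small steps, released it and pushed the toggle back on.
- **Feeling for the notch:** the wrist image put the notch at about 72.5°, with the green dot at 77–79°. As I lowered the knob, the force fell smoothly along the spring's line with no contact on the ring. That means the key entered the notch at the first try. The highest spring pull I read was about 12 N.
- **Selector, last check:** in the wrist picture the key matches the model outline for fully home. It is about 6.5 mm away from the outline for resting on the ring.
- **Toggle, last check:** in the scene picture the red tip is at the pixel position predicted for on.
- **Everything else:** the arm was clear at hand-in with zero force. The bystanders visible in the last pictures looked undisturbed, though I did not measure them.
- **A check that disagreed:** two earlier height estimates of the key were unclear. The first was not precise enough to decide, and the second was taken while the arm was still drifting. The later picture, taken with the arm nearly still, settled it.

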